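# Sort the cut bottle glass and right the toppled tumbler

### The job

Sort the mixed cut glass lying on the middle of the bench: stand both tumblers upright, mouth up, on the floor of the low black crate in the free half next to the finished glasses (one tumbler has toppled on its side and must be righted), and put both bottle-neck offcuts in the red scrap bin. The tumblers chip easily, so set them down in the crate gently, without dropping or ramming them, and do not shift the finished glasses already in the crate or the grey polishing disc.

Things in the scene. Friction and masses are not known exactly. Their poses are not given: they have to be found in the camera images.
- tumbler_standing: green glass drinking tumbler cut from a bottle: outer diameter 60 mm, 85 mm tall, wall 4 mm, base 9 mm thick, about 190 g, open mouth. Origin: its middle (on the axis, 42.5 mm from either end); z axis from base to mouth. At the start it stands upright on the bench.
- tumbler_fallen: amber glass drinking tumbler cut from a bottle: outer diameter 60 mm, 85 mm tall, wall 4 mm, base 9 mm thick, about 190 g, open mouth. Origin: its middle (on the axis, 42.5 mm from either end); z axis from base to mouth. At the start it lies on its side on the bench (axis level, 30 mm up), mouth more or less towards the robot's left (+y); it can roll.
- neck_green: green glass bottle neck, the cut-off top of a bottle (no opening below), standing on its wide cut edge, lip up: 60 mm diameter up to 18 mm height, shoulder narrowing to a 27 mm diameter neck from 56 to 86 mm height, lip 31 mm diameter up to the top at 95 mm; about 120 g. Origin: centre of the cut edge; z axis towards the lip.
- neck_amber: amber glass bottle neck, the cut-off top of a bottle (no opening below), standing on its wide cut edge, lip up: 60 mm diameter up to 18 mm height, shoulder narrowing to a 27 mm diameter neck from 56 to 86 mm height, lip 31 mm diameter up to the top at 95 mm; about 120 g. Origin: centre of the cut edge; z axis towards the lip.
- crate_in (a point): centre of the inner floor (208 x 208 mm, 6 mm above the bench) of the low black slatted crate, fixed to the bench: outer 220 x 220 mm, 55 mm high, walls 6 mm. x and y axes along its sides; the finished glasses stand in the +x half (near x +55, y +55 and -55 mm), the -x half, nearer the robot, is free.
- bin_in (a point): centre of the inner floor (5 mm above the bench) of the red scrap bin, an open-topped box fixed to the bench: outer 190 x 190 mm, 90 mm high, walls 5 mm. x and y axes along its sides. Bin and crate stand on the left and right of the bench, either way round.
- finished_1: clear glass; bystander: a finished tumbler of the same size, standing upright in the far half of the crate. Origin: its middle, 42.5 mm above its underside.
- finished_2: green glass; bystander: a finished tumbler of the same size, standing upright in the far half of the crate. Origin: its middle, 42.5 mm above its underside.
- polishing_disc: bystander: grey felt polishing disc, 110 mm diameter, 12 mm thick, with a small metal hub, lying flat on the far side of the bench. Origin: centre of its underside.

How it is judged:
By the outcome, as a careful person would: the job done as asked, in the order asked, and still so for the second after the job is handed in, with the robot touching nothing.
It also fails if it takes over 72 s, if anything falls off the work surface, if the arm or the gripper's body presses on something with over 40 N, if the wrist force passes 120 N, or if a joint passes its speed limit or range.

### The arm

A 6-joint arm with a two-finger parallel gripper is mounted at the origin on the work surface. World frame = base frame: x ahead of the robot, y to its left, z up, the work surface at z = 0. Lengths are in m, angles in rad, forces in N, time in s.
With the tool pointing down it reaches from about 0.25 to 0.775 m from the base axis. Payload 4 kg.
Tool frame: the origin (TCP) lies at the centre of the arm's flange, where the gripper is bolted on; the fingertips stand ahead of it and the grasp point (between the pads) lies 180 mm ahead of it (robot.tcp_to_tips is the z of the fingertips in the tool frame, in m); z points along the fingers, y is the direction in which the jaws open and shut (so a half turn about z gives the same grasp; the last joint's range is limited). The gripper opens to 94 mm and grips with 3 to 60 N. Pads are 16 mm wide; open, the fingers measure 119 mm over their backs; the gripper's body (75 mm by 177 mm) begins 78 mm behind the grasp point.
Start: joints at [-0.103, 0.087, 1.371, -0, 1.684, -0.103], TCP at [0.55, -0, 0.405] pointing down, gripper open.
Joint ranges: [-3.1, 3.1], [-0.76, 2.03], [0.27, 2.55], [-1.08, 4.22], [0.17, 2.65], [-2.57, 2.57]. Speed limits (rad/s): [2.79, 2.79, 3.14, 3.14, 3.14, 3.14].

### API

Orientations are given as [roll, pitch, yaw] about the fixed x, y, z axes, in that order (R = Rz(yaw) Ry(pitch) Rx(roll)).
In Python, from bench import robot gives the robot as it stands.
- The arm moves only by the tool move_arm, never from a script. Its argument "increments" is a list that holds one entry, the list of rows, each a list of 7 numbers: the opening, from 0 (shut) to 1 (fully open), then the shift along the tool's x, y, z as a fraction of full scale, then the turn, a rotation vector about the tool's x, y, z as a fraction of full scale. In form: [[[jaw, dx, dy, dz, rx, ry, rz], ...]]. A call has 1 to 8 rows; each row is the pose to reach, as a shift and turn from the pose commanded when the call began, along the tool's axes at that moment; what a row does not reach only later rows make up. Full scale, the value 1, is 0.1 m for a shift and pi/2 rad for a turn. A row lasts 1/12 s, in which the tool goes at most 41.7 mm and 7.16 degrees, less where a joint would pass 70% of its speed; a pose out of reach is approached as far as the arm can. A call with a number of a shift or a turn outside -1 to 1 is refused whole. A call with a gripper value outside its range is refused whole. The fingers move at their own pace and stop on an object; the grip force is fixed at half the most. Time passes only in rows, so rows that repeat a pose let the fingers close. It gives the time, the measured TCP pose, the force and the opening at its end, in the units of the state.
- robot.get_obs(): the state, without advancing time (a new reading comes with each control period).
- robot.snapshot(name): name is "scene" or "side" or "wrist"; returns (picture, depth): 400x640x3 uint8, red, green, blue; 400x640 float32, m along the optical axis (not along the pixel's ray), 0 where there is no reading.
- robot.camera_params(name): a dict with "mtx" (3x3 intrinsics, pixels), "R" (3x3) and "t" (3): a world point X has camera coordinates R X + t. Camera axes: x right, y down, z forward; pixel columns grow to the right and rows downward; lengths in m; the calibration is good to about 2 mm. A picture is of the moment at which its call begins: read the wrist's pose just before it. camera_params takes no time and is no camera call; for the wrist camera it gives the pose at the moment of the call.
- robot.close_job(): hands the job in, once; it reports no verdict.
The state is a dict: "time": time; "joint_positions": joint angles; "qvel": joint speeds; "joint_torque": joint torques, N m; "tool_pos": TCP position; "ee_rot": TCP orientation; "wrist_force": force on the tool from outside, world axes, zero at the start; "wrist_torque": the same for the moment, N m; "width": finger opening in m.
Only numpy, scipy, OpenCV 4.12 (cv2) and the standard library are available. Lean on these libraries where they do the work, as an engineer would, in place of code of your own. Each camera call takes 0.05 s, during which the arm holds its last target.

## Working session

There is one attempt and no reset: what is moved stays moved. The work goes in short steps, Python scripts to look and compute and a tool call to move; the robot and the scene stay as the last step left them, time stands still between calls to the robot, and variables do not carry over. Pictures are saved under pics/ and viewed, and the job is handed in when it is done.

Besides the shell and the picture viewer there is one more tool, called after ">>>" as name(argument=value, ...) on one line, values as JSON. move_arm: Moves the arm, as the interface text tells. Its arguments: {"type":"object","properties":{"increments":{"type":"array","items":{"type":"array","items":{"type":"array","items":{"type":"number","minimum":-1,"maximum":1}}}}},"required":["increments"]}

```bash
ls; mkdir -p pics; python3 - <<'E'
from bench import robot
import cv2, numpy as np
o=robot.get_obs()
for k,v in o.items(): print(k,np.round(v,4))
print(robot.tcp_to_tips)
for n in ["scene","side","wrist"]:
    p=robot.camera_params(n); print(n,{k:np.round(v,4).tolist() for k,v in p.items()})
    im,d=robot.snapshot(n); cv2.imwrite(f"pics/{n}0.png",im[:,:,::-1]); np.save(f"pics/{n}0_d.npy",d); 
    np.savez(f"pics/{n}0_p.npz",**{k:np.array(v) for k,v in p.items()})
E
```

```text
pics
time 0.0
joint_positions [-0.1031  0.088   1.3723 -0.      1.6836 -0.1031]
qvel [ 0.001  -0.0007  0.0007 -0.0005 -0.0002 -0.002 ]
joint_torque [ 1.30000e-03 -3.40183e+01 -3.02424e+01  7.18000e-02  3.30000e-02
 -1.00000e-04]
tool_pos [0.5499 0.     0.4035]
ee_rot [-3.1394e+00 -2.0000e-04  1.5708e+00]
wrist_force [ 0.3351 -0.8457  0.0895]
wrist_torque [-0.0217 -0.0123 -0.0075]
width 0.0937
0.1992
scene {'mtx': [[397.9916, 0.0, 322.6921], [0.0, 397.9916, 193.4891], [0.0, 0.0, 1.0]], 'R': [[-0.8888, 0.4578, -0.02], [0.2915, 0.5312, -0.7955], [-0.3535, -0.713, -0.6056]], 't': [0.5667, -0.1519, 1.3146]}
side {'mtx': [[435.4278, 0.0, 323.5064], [0.0, 435.4278, 196.6921], [0.0, 0.0, 1.0]], 'R': [[-0.935, -0.3536, -0.0253], [-0.1682, 0.5052, -0.8465], [0.3121, -0.7872, -0.5319]], 't': [0.5976, 0.168, 0.7476]}
wrist {'mtx': [[316.1387, 0.0, 313.6032], [0.0, 316.1387, 201.5276], [0.0, 0.0, 1.0]], 'R': [[1.0, -0.0008, -0.0025], [-0.0001, -0.9648, 0.2631], [-0.0026, -0.2631, -0.9648]], 't': [-0.5499, -0.027, 0.3912]}
```

View pics/scene0.png

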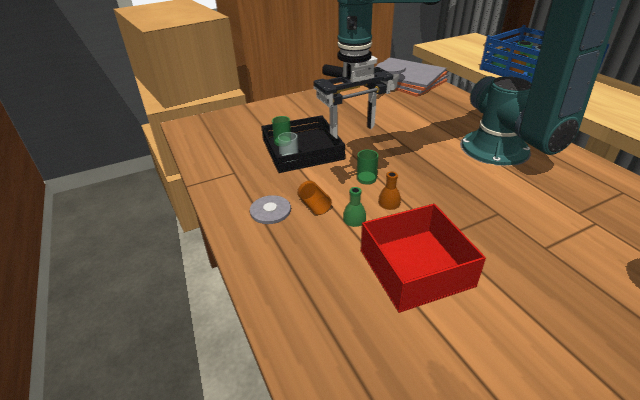

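View pics/side0.png

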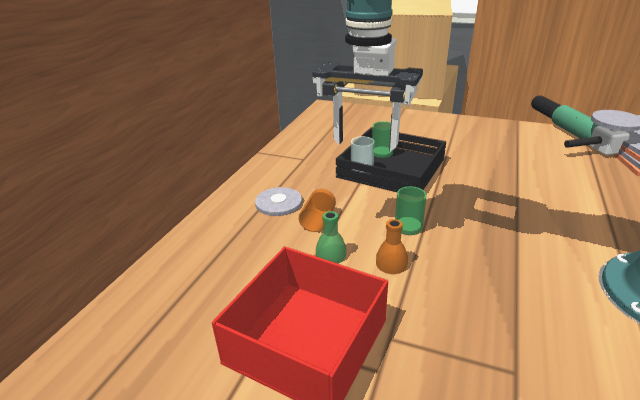

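View pics/wrist0.png

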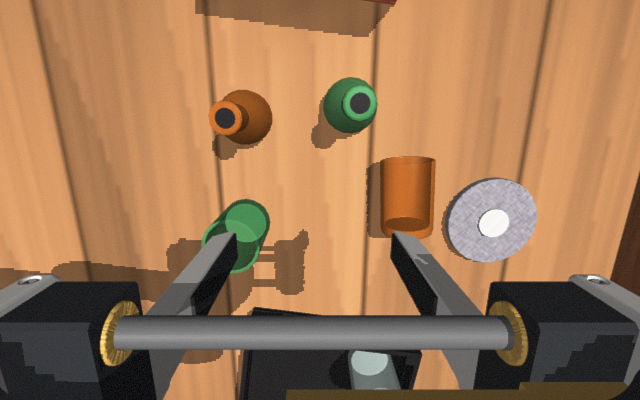

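The scene view shows the bin (420,255) on the left and the crate (300,143) on the right. The standing green tumbler is at (367,166), the fallen amber one at (314,197), and the necks at (354,207) and (389,190). The wrist view shows the fallen tumbler at (407,197) with its mouth towards +y. Next I'll measure.

```bash
cat > h.py <<'E'
import numpy as np, cv2
def load(n,i=0):
    im=cv2.imread(f"pics/{n}{i}.png"); d=np.load(f"pics/{n}{i}_d.npy"); p=np.load(f"pics/{n}{i}_p.npz"); return im,d,p
def world(d,p):
    v,u=np.mgrid[0:d.shape[0],0:d.shape[1]]
    K=p["mtx"]; c=np.stack([(u-K[0,2])/K[0,0]*d,(v-K[1,2])/K[1,1]*d,d],-1)
    return (c-p["t"])@p["R"]
def snap(n,i):
    from bench import robot
    p=robot.camera_params(n); im,d=robot.snapshot(n)
    cv2.imwrite(f"pics/{n}{i}.png",im[:,:,::-1]); np.save(f"pics/{n}{i}_d.npy",d)
    np.savez(f"pics/{n}{i}_p.npz",**{k:np.array(v) for k,v in p.items()})
    return load(n,i)
E
python3 - <<'E'
from h import *
H={"green":((45,90,40),(90,255,255)),"orange":((5,200,60),(16,255,255)),"red":((0,200,60),(3,255,255))}
for n in ["scene","side","wrist"]:
    im,d,p=load(n); W=world(d,p); hsv=cv2.cvtColor(im,cv2.COLOR_BGR2HSV)
    for c,(lo,hi) in H.items():
        m=cv2.inRange(hsv,lo,hi); m[(W[...,2]<0.004)|(d==0)|(W[...,2]>.15)|(abs(W[...,1])>.5)|(W[...,0]<.2)|(W[...,0]>.9)]=0
        k,l,s,ce=cv2.connectedComponentsWithStats(m)
        for i in range(1,k):
            if s[i,4]<60: continue
            P=W[l==i]; a=np.percentile(P,[1,99],axis=0)
            print(n,c,ce[i].round(),s[i,4],"x",a[:,0].round(3),"y",a[:,1].round(3),"z",a[:,2].round(3))
            top=P[P[:,2]>a[1,2]-.006]; print("   top mean",top.mean(0).round(4),len(top))
    # black crate
    m=(hsv[...,2]<45)&(W[...,2]>.045)&(W[...,2]<.06)&(W[...,1]<0)&(W[...,0]<.9)&(W[...,0]>.2)&(W[...,1]>-.5)
    if m.sum()>50:
        P=W[m][:,:2]; print(n,"crate",cv2.minAreaRect(P.astype(np.float32)*1000),m.sum(),np.percentile(P,[1,99],axis=0).round(3).tolist())
    m=(W[...,2]>.085)&(W[...,2]<.094)&(W[...,1]>.1)&(W[...,0]>.2)&(W[...,0]<.9)&(W[...,1]<.5)&(hsv[...,0]<4)
    if m.sum()>50: print(n,"bin",cv2.minAreaRect(W[m][:,:2].astype(np.float32)*1000))
E
```

```text
scene green [280. 127.] 340 x [0.577 0.658] y [-0.396 -0.255] z [0.014 0.092]
   top mean [ 0.606  -0.3572  0.0892] 71
scene green [367. 166.] 625 x [0.439 0.496] y [-0.08  -0.021] z [0.005 0.086]
   top mean [ 0.4659 -0.0478  0.0833] 93
scene green [354. 210.] 545 x [0.572 0.62 ] y [0.078 0.118] z [0.005 0.097]
   top mean [0.5925 0.0918 0.0949] 56
scene orange [390. 193.] 501 x [0.456 0.501] y [0.066 0.105] z [0.006 0.097]
   top mean [0.4754 0.0801 0.0948] 45
scene orange [314. 197.] 679 x [0.629 0.689] y [-0.051  0.032] z [0.004 0.061]
   top mean [ 0.6594 -0.0084  0.058 ] 225
scene red [420. 256.] 8352 x [0.455 0.66 ] y [0.2   0.403] z [0.004 0.091]
   top mean [0.5605 0.3141 0.0892] 859
scene crate ((562.4718627929688, -300.37127685546875), (226.1542205810547, 220.1814422607422), 82.47010803222656) 543 [[0.445, -0.419], [0.683, -0.179]]
scene bin ((555.8472900390625, 299.22900390625), (190.6827392578125, 190.37405395507812), 82.62639617919922)
side green [382. 141.] 528 x [0.576 0.628] y [-0.395 -0.333] z [0.007 0.09 ]
   top mean [ 0.6047 -0.3537  0.0877] 59
side green [411. 2
[... 513 characters left out ...]
.612] y [0.061 0.113] z [0.021 0.096]
   top mean [0.5896 0.087  0.0942] 645
wrist green [242. 230.] 2364 x [0.438 0.494] y [-0.079 -0.023] z [0.007 0.085]
   top mean [ 0.4716 -0.0458  0.0837] 564
wrist orange [248. 109.] 87 x [0.479 0.489] y [0.073 0.094] z [0.04  0.093]
   top mean [0.4867 0.0751 0.0915] 5
wrist orange [233. 131.] 88 x [0.461 0.485] y [0.053 0.068] z [0.037 0.096]
   top mean [0.4775 0.0637 0.094 ] 66
wrist orange [405. 198.] 1419 x [0.627 0.676] y [-0.045  0.027] z [0.031 0.059]
   top mean [ 0.6579 -0.0113  0.0565] 790
wrist crate ((568.5228881835938, -245.79119873046875), (229.28086853027344, 85.1856918334961), 0.4045572578907013) 696 [[0.455, -0.279], [0.682, -0.203]]
```

>>> move_arm(increments=[[[1, -0.5, -0.84, 0.4, 0, 0, 0], [1, -0.5, -0.84, 0.5, 0, 0, 0], [1, -0.5, -0.84, 0.5, 0, 0, 0], [1, -0.5, -0.84, 0.5, 0, 0, 0]]])

```text
time: 0.48
tool_pos: [0.4622, -0.051, 0.35]
ee_rot: [-3.131, -0.001, 1.568]
wrist_force: [1.1, 1.1, -1.3]
width: 0.0945
```

```bash
python3 - <<'E'
from h import *
from bench import robot
o=robot.get_obs(); print({k:np.round(o[k],4).tolist() for k in ["time","joint_positions","tool_pos","ee_rot","width"]})
# fallen tumbler axis, disc, bin/crate from first pics
for n in ["scene","wrist","side"]:
    im,d,p=load(n); W=world(d,p); hsv=cv2.cvtColor(im,cv2.COLOR_BGR2HSV)
    m=(W[...,2]>.012)&(W[...,2]<.07)&(W[...,0]>.61)&(W[...,0]<.70)&(W[...,1]>-.09)&(W[...,1]<.06)&(d>0)
    P=W[m]; print(n,len(P),cv2.minAreaRect((P[:,:2]*1000).astype(np.float32)), P[:,2].max())
    # crest line
    T=P[P[:,2]>P[:,2].max()-.006]; vx,vy,x0,y0=cv2.fitLine((T[:,:2]*1000).astype(np.float32),cv2.DIST_HUBER,0,.01,.01).ravel(); print("  crest",vx,vy,x0,y0,"angle",np.degrees(np.arctan2(vy,vx)))
    m=(W[...,2]>.008)&(W[...,2]<.016)&(hsv[...,1]<60)&(W[...,0]>.68)&(W[...,0]<.9)&(abs(W[...,1])<.2)
    if m.sum()>50: print("  disc",cv2.minEnclosingCircle((W[m][:,:2]*1000).astype(np.float32)),np.percentile(W[m],[1,99],axis=0).round(3).tolist())
    # finished
    m=(W[...,2]>.06)&(W[...,2]<.1)&(W[...,1]<-.2)&(W[...,1]>-.45)&(W[...,0]>.55)&(W[...,0]<.72)
    k,l,s,ce=cv2.connectedComponentsWithStats(m.astype(np.uint8))
    for i in range(1,k):
        if s[i,4]>60: print("  fin",cv2.minEnclosingCircle((W[l==i][:,:2]*1000).astype(np.float32)),s[i,4])
E
```

```text
{'time': 0.4833, 'joint_positions': [-0.2315, -0.0828, 1.6494, -0.0014, 1.585, -0.2289], 'tool_pos': [0.4622, -0.051, 0.35], 'ee_rot': [-3.1315, -0.001, 1.5682], 'width': 0.0945}
scene 605 ((658.9114990234375, -11.886367797851562), (60.11174774169922, 89.25000762939453), 4.874512195587158) 0.06189848864702768
  crest 0.083135106 -0.9965383 659.6561 -9.068239 angle -85.2312
  disc ((773.2167358398438, -50.07535171508789), 56.72766876220703) [[0.722, -0.1, 0.008], [0.824, 0.003, 0.016]]
  fin ((618.750244140625, -308.03515625), 91.36222076416016) 582
wrist 3959 ((656.1990966796875, -13.716144561767578), (58.79301452636719, 85.17955017089844), 3.9788739681243896) 0.06088513407734007
  crest 0.097311944 -0.9952539 656.10944 -9.759376 angle -84.415596
  disc ((771.34130859375, -50.80720138549805), 55.487159729003906) [[0.719, -0.101, 0.009], [0.821, 0.0, 0.015]]
  fin ((625.8443603515625, -245.47344970703125), 28.686071395874023) 807
side 708 ((655.44921875, -11.087692260742188), (90.33091735839844, 57.17634963989258), 89.31555938720703) 0.060718591306593295
  crest 0.05586404 -0.99843836 655.1951 -8.78739 angle -86.797554
  disc ((772.2078247070312, -47.88737869262695), 56.52935028076172) [[0.719, -0.098, 0.008], [0.822, 0.004, 0.015]]
  fin ((603.8809814453125, -364.7286376953125), 32.85845184326172) 315
  fin ((626.7443237304688, -251.22650146484375), 32.25442123413086) 434
```

>>> move_arm(increments=[[[1, 0, 0, 0.3, 0, 0, 0], [1, 0, 0, 0.6, 0, 0, 0], [1, 0, 0, 0.85, 0, 0, 0], [1, 0, 0, 0.98, 0, 0, 0], [1, 0, 0, 0.98, 0, 0, 0], [1, 0, 0, 0.98, 0, 0, 0]]])

```text
time: 0.98
tool_pos: [0.4664, -0.0498, 0.2565]
ee_rot: [-3.141, -0.0, 1.571]
wrist_force: [-0.1, 0.5, -0.2]
width: 0.0937
```

```bash
python3 - <<'E'
from h import *
from bench import robot
o=robot.get_obs(); print({k:np.round(o[k],4).tolist() for k in ["time","joint_positions","tool_pos","ee_rot","width","wrist_force"]})
snap("wrist",1)
E
```

```text
{'time': 0.9833, 'joint_positions': [-0.2274, -0.0132, 1.7746, 0.0003, 1.3811, -0.2277], 'tool_pos': [0.4664, -0.0498, 0.2565], 'ee_rot': [-3.1408, -0.0005, 1.5711], 'width': 0.0937, 'wrist_force': [-0.1306, 0.4761, -0.1921]}
```

View pics/wrist1.png

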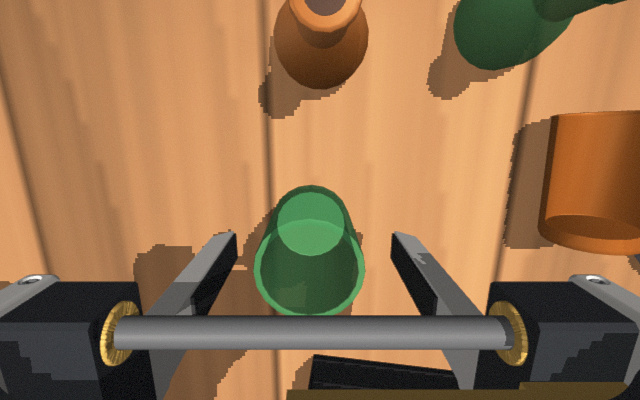

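The green mouth at (310,265) is centred between the pads, so I'm closing and lifting.

>>> move_arm(increments=[[[0, 0, 0, 0, 0, 0, 0], [0, 0, 0, 0, 0, 0, 0], [0, 0, 0, 0, 0, 0, 0], [0, 0, 0, 0, 0, 0, 0], [0, 0, 0, 0, 0, 0, 0], [0, 0, 0, 0, 0, 0, 0]]])

```text
time: 1.53
tool_pos: [0.4657, -0.05, 0.2571]
ee_rot: [-3.141, 0.0, 1.571]
wrist_force: [-2.8, 0.4, 3.5]
width: 0.0608
```

>>> move_arm(increments=[[[0, 0, 0, -0.2, 0, 0, 0], [0, 0, 0, -0.5, 0, 0, 0], [0, 0, 0, -0.8, 0, 0, 0], [0, 0, 0, -1, 0, 0, 0], [0, 0, 0, -1, 0, 0, 0]]])

```text
time: 1.95
tool_pos: [0.467, -0.0502, 0.3617]
ee_rot: [3.132, 0.002, 1.571]
wrist_force: [2.0, -0.2, -1.6]
width: 0.0606
```

```bash
python3 - <<'E'
from h import *
from bench import robot
o=robot.get_obs(); print({k:np.round(o[k],4).tolist() for k in ["time","joint_positions","tool_pos","ee_rot","width","wrist_force"]})
a=np.radians(-7.5); R=np.array([[np.cos(a),-np.sin(a)],[np.sin(a),np.cos(a)]]); c=np.array([.561,-.299])
for l in [(-.058,.052),(-.058,-.052)]: print(l,c+R@np.array(l))
E
```

```text
{'time': 1.95, 'joint_positions': [-0.2279, -0.084, 1.6272, 0.0002, 1.5882, -0.228], 'tool_pos': [0.467, -0.0502, 0.3617], 'ee_rot': [3.1316, 0.0021, 1.5708], 'width': 0.0606, 'wrist_force': [1.9872, -0.1944, -1.5938]}
(-0.058, 0.052) [ 0.51028356 -0.23987435]
(-0.058, -0.052) [ 0.49670884 -0.34298461]
```

>>> move_arm(increments=[[[0, -0.3, 0.1, 0, 0, 0, 0], [0, -0.65, 0.2, 0, 0, 0, 0], [0, -1, 0.31, 0, 0, 0, 0]]])

```text
time: 2.2
tool_pos: [0.4969, -0.1505, 0.3549]
ee_rot: [-3.14, -0.001, 1.573]
wrist_force: [0.7, 0.2, -2.2]
width: 0.0604
```

>>> move_arm(increments=[[[0, -0.35, 0, 0, 0, 0, 0], [0, -0.7, 0, 0, 0, 0, 0], [0, -1, 0, 0, 0, 0, 0]]])

```text
time: 2.45
tool_pos: [0.4966, -0.252, 0.3539]
ee_rot: [-3.139, -0.002, 1.57]
wrist_force: [-0.4, -0.5, -1.6]
width: 0.0606
```

>>> move_arm(increments=[[[0, -0.35, 0, 0, 0, 0, 0], [0, -0.7, 0, 0, 0, 0, 0], [0, -0.93, 0, 0, 0, 0, 0], [0, -0.93, 0, 0, 0, 0, 0], [0, -0.93, 0, 0.2, 0, 0, 0], [0, -0.93, 0, 0.4, 0, 0, 0], [0, -0.93, 0, 0.5, 0, 0, 0], [0, -0.93, 0, 0.5, 0, 0, 0]]])

```text
time: 3.12
tool_pos: [0.4962, -0.3418, 0.3014]
ee_rot: [-3.135, -0.006, 1.571]
wrist_force: [-0.8, 0.7, -1.3]
width: 0.061
```

```bash
python3 - <<'E'
from h import *
from bench import robot
o=robot.get_obs(); print({k:np.round(o[k],4).tolist() for k in ["time","joint_positions","tool_pos","ee_rot","width","wrist_force"]})
a,_,_=snap("wrist",2)
b,_,_=snap("scene",2)
cv2.imwrite("pics/c2.png",np.hstack([cv2.resize(a,(400,250)),cv2.resize(b[90:215,200:400],(400,250))]))
E
```

```text
{'time': 3.1167, 'joint_positions': [-0.6973, 0.2467, 1.3936, 0.0003, 1.5106, -0.6978], 'tool_pos': [0.4962, -0.3418, 0.3014], 'ee_rot': [-3.1346, -0.0062, 1.5712], 'width': 0.061, 'wrist_force': [-0.7898, 0.7317, -1.3236]}
```

View pics/c2.png

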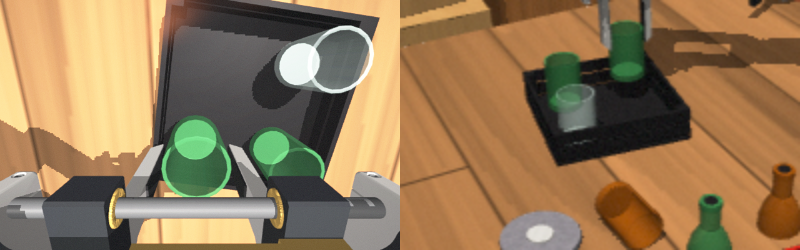

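The held tumbler is over the free back-right corner of the crate, with clear space to both finished glasses. Lowering it slowly.

>>> move_arm(increments=[[[0, 0, 0, 0.15, 0, 0, 0], [0, 0, 0, 0.28, 0, 0, 0], [0, 0, 0, 0.35, 0, 0, 0], [0, 0, 0, 0.38, 0, 0, 0], [0, 0, 0, 0.4, 0, 0, 0], [0, 0, 0, 0.4, 0, 0, 0]]])

```text
time: 3.72
tool_pos: [0.497, -0.343, 0.2666]
ee_rot: [-3.141, -0.0, 1.571]
wrist_force: [-0.1, 0.0, -1.8]
width: 0.0604
```

>>> move_arm(increments=[[[0, 0, 0, 0.01, 0, 0, 0], [0, 0, 0, 0.02, 0, 0, 0], [0, 0, 0, 0.03, 0, 0, 0], [0, 0, 0, 0.03, 0, 0, 0]]])

```text
time: 4.05
tool_pos: [0.497, -0.343, 0.2638]
ee_rot: [3.141, 0.0, 1.571]
wrist_force: [-0.1, 0.7, -1.4]
width: 0.0604
```

>>> move_arm(increments=[[[0, 0, 0, 0.005, 0, 0, 0], [0, 0, 0, 0.01, 0, 0, 0], [0, 0, 0, 0.01, 0, 0, 0]]])

```text
time: 4.3
tool_pos: [0.497, -0.3431, 0.2631]
ee_rot: [3.141, 0.0, 1.571]
wrist_force: [-1.1, -0.6, 1.0]
width: 0.0605
```

>>> move_arm(increments=[[[0, 0, 0, 0.005, 0, 0, 0], [0, 0, 0, 0.008, 0, 0, 0], [0, 0, 0, 0.008, 0, 0, 0]]])

```text
time: 4.55
tool_pos: [0.497, -0.3431, 0.2631]
ee_rot: [3.141, 0.001, 1.571]
wrist_force: [-2.2, 1.9, 5.0]
width: 0.0604
```

It's touching the floor (about 6 N). Releasing, then going up.

>>> move_arm(increments=[[[1, 0, 0, 0, 0, 0, 0], [1, 0, 0, 0, 0, 0, 0], [1, 0, 0, 0, 0, 0, 0], [1, 0, 0, 0, 0, 0, 0], [1, 0, 0, -0.15, 0, 0, 0], [1, 0, 0, -0.4, 0, 0, 0], [1, 0, 0, -0.8, 0, 0, 0], [1, 0, 0, -1, 0, 0, 0]]])

```text
time: 5.22
tool_pos: [0.4973, -0.3432, 0.3657]
ee_rot: [3.138, 0.003, 1.571]
wrist_force: [1.2, -0.3, 1.7]
width: 0.0938
```

```bash
python3 - <<'E'
from h import *
from bench import robot
o=robot.get_obs(); print({k:np.round(o[k],4).tolist() for k in ["time","joint_positions","tool_pos","ee_rot","width","wrist_force"]})
a,d,p=snap("scene",3)
W=world(d,p); hsv=cv2.cvtColor(a,cv2.COLOR_BGR2HSV)
m=(W[...,2]>.05)&(W[...,2]<.1)&(W[...,1]<-.15)&(W[...,1]>-.45)&(W[...,0]>.43)&(W[...,0]<.54)&cv2.inRange(hsv,(45,90,40),(90,255,255)).astype(bool)
P=W[m]; print(len(P),np.percentile(P,[2,98],axis=0).round(3).tolist())
cv2.imwrite("pics/c3.png",cv2.resize(a[80:230,190:430],(640,400)))
E
```

```text
{'time': 5.2167, 'joint_positions': [-0.6979, 0.2165, 1.3012, 0.0002, 1.6194, -0.698], 'tool_pos': [0.4973, -0.3432, 0.3657], 'ee_rot': [3.138, 0.0027, 1.5709], 'width': 0.0938, 'wrist_force': [1.2104, -0.3041, 1.7012]}
297 [[0.47, -0.375, 0.052], [0.528, -0.313, 0.092]]
```

View pics/c3.png

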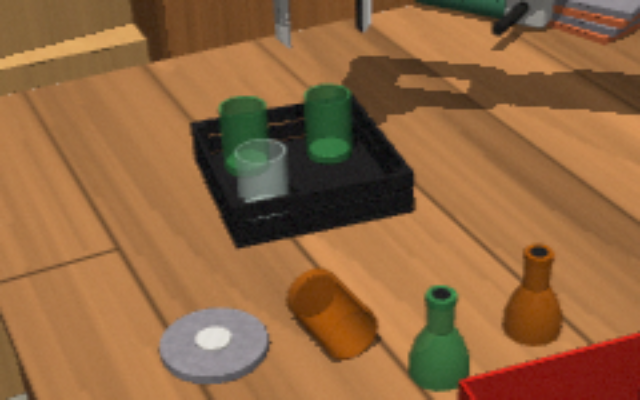

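Upright in the crate: top at z=.092, centred near (.499,-.344). Next I'm moving over the fallen tumbler, yawing 4.9° and leaning the tool 10° towards its mouth.

>>> move_arm(increments=[[[1, 0.3, 0.13, 0, 0, 0, 0], [1, 0.63, 0.26, 0, 0, 0, 0], [1, 0.93, 0.39, 0, 0, 0, 0]]])

```text
time: 5.52
tool_pos: [0.5362, -0.2492, 0.3614]
ee_rot: [3.141, -0.001, 1.569]
wrist_force: [0.3, 0.4, 0.3]
width: 0.0941
```

>>> move_arm(increments=[[[1, 0.31, 0.13, 0, 0, 0, 0], [1, 0.62, 0.26, 0, 0, 0, 0], [1, 0.93, 0.39, 0, 0, 0, 0]]])

```text
time: 5.77
tool_pos: [0.5754, -0.1554, 0.361]
ee_rot: [-3.141, -0.0, 1.571]
wrist_force: [1.2, 0.6, -0.1]
width: 0.0942
```

>>> move_arm(increments=[[[1, 0.31, 0.13, 0, 0, 0, 0], [1, 0.62, 0.26, 0, 0, 0, 0], [1, 0.93, 0.39, 0, 0, 0, 0]]])

```text
time: 6.02
tool_pos: [0.6144, -0.0623, 0.361]
ee_rot: [-3.141, -0.0, 1.571]
wrist_force: [-0.5, 0.2, -0.7]
width: 0.0941
```

>>> move_arm(increments=[[[1, 0.31, 0.13, 0.1, -0.0016, -0.037, -0.018], [1, 0.62, 0.26, 0.2, -0.0032, -0.074, -0.036], [1, 0.92, 0.4, 0.32, -0.0048, -0.111, -0.0544], [1, 0.92, 0.4, 0.32, -0.0048, -0.111, -0.0544], [1, 0.92, 0.4, 0.32, -0.0048, -0.111, -0.0544]]])

```text
time: 6.43
tool_pos: [0.6541, 0.0303, 0.3272]
ee_rot: [-3.138, 0.174, 1.661]
wrist_force: [0.1, -0.5, -0.2]
width: 0.0942
```

```bash
cat >> h.py <<'E'
from scipy.spatial.transform import Rotation as Ro
def st(pr=True):
    from bench import robot
    o=robot.get_obs()
    if pr: print({k:np.round(o[k],4).tolist() for k in ["time","joint_positions","tool_pos","ee_rot","width","wrist_force"]})
    return np.array(o["tool_pos"]), Ro.from_euler("xyz",o["ee_rot"])
def plan(p,R,pt,Rt):
    d=R.inv().apply(np.array(pt)-p)/.1; w=(R.inv()*Rt).as_rotvec()/(np.pi/2)
    print("shift",d.round(3),"turn",w.round(4))
E
python3 - <<'E'
from h import *
p,R=st(); M=R.as_matrix(); print(M.round(3)); print("grasp",(p+.18*M[:,2]).round(4))
a,d,pp=snap("wrist",4)
W=world(d,pp)
m=(W[...,2]>.012)&(W[...,2]<.07)&(W[...,0]>.60)&(W[...,0]<.71)&(W[...,1]>-.09)&(W[...,1]<.06)&(d>0)
hsv=cv2.cvtColor(a,cv2.COLOR_BGR2HSV); m&=(hsv[...,1]>150)
P=W[m]; print(len(P),cv2.minAreaRect((P[:,:2]*1000).astype(np.float32)),P[:,2].max())
E
```

```text
{'time': 6.4333, 'joint_positions': [-0.0003, 0.3457, 1.2211, -0.1735, 1.5632, -0.0898], 'tool_pos': [0.6541, 0.0303, 0.3272], 'ee_rot': [-3.1375, 0.1738, 1.661], 'width': 0.0942, 'wrist_force': [0.1188, -0.4665, -0.1572]}
[[-0.089  0.996  0.012]
 [ 0.981  0.089 -0.173]
 [-0.173 -0.004 -0.985]]
grasp [ 0.6562 -0.0008  0.1499]
6096 ((657.0643310546875, -13.98415756225586), (59.78843688964844, 86.14312744140625), 3.813900947570801) 0.06025537009905771
```

View pics/wrist4.png

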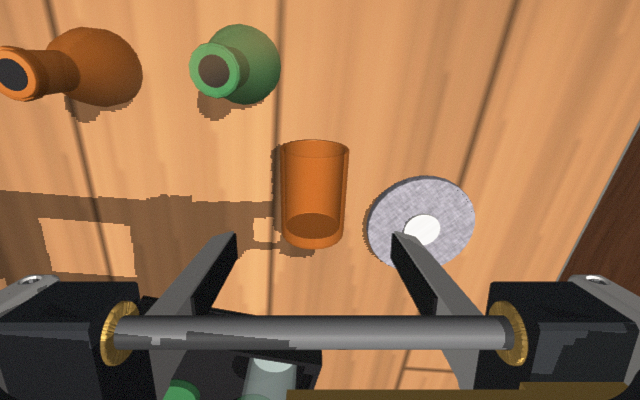

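Tool azimuth and tumbler axis agree, and the tumbler at (315,190) lies between the jaws. Going straight down in world z.

>>> move_arm(increments=[[[1, 0.05, 0, 0.3, 0, 0, 0], [1, 0.1, 0, 0.55, 0, 0, 0], [1, 0.121, 0.003, 0.69, 0, 0, 0], [1, 0.121, 0.003, 0.69, 0, 0, 0]]])

```text
time: 6.82
tool_pos: [0.6529, 0.0259, 0.2557]
ee_rot: [-3.134, 0.174, 1.655]
wrist_force: [-0.5, -0.4, 0.7]
width: 0.0938
```

>>> move_arm(increments=[[[1, 0.025, 0, 0.15, 0, 0, 0], [1, 0.05, 0, 0.3, 0, 0, 0], [1, 0.08, 0.002, 0.45, 0, 0, 0], [1, 0.08, 0.002, 0.45, 0, 0, 0], [1, 0.08, 0.002, 0.45, 0, 0, 0]]])

```text
time: 7.23
tool_pos: [0.6545, 0.0268, 0.2149]
ee_rot: [3.141, 0.175, 1.655]
wrist_force: [0.1, 1.0, 0.9]
width: 0.0941
```

```bash
python3 - <<'E'
from h import *
p,R=st(); M=R.as_matrix(); print("grasp",(p+.18*M[:,2]).round(4))
a,d,pp=snap("side",5); b,_,_=snap("wrist",5)
cv2.imwrite("pics/c5.png",np.hstack([cv2.resize(a[150:300,200:440],(400,250)),cv2.resize(b,(400,250))]))
E
```

```text
{'time': 7.2333, 'joint_positions': [-0.0055, 0.4185, 1.3539, -0.178, 1.3564, -0.0526], 'tool_pos': [0.6545, 0.0268, 0.2149], 'ee_rot': [3.1413, 0.1746, 1.6547], 'width': 0.0941, 'wrist_force': [0.1164, 0.9772, 0.856]}
grasp [ 0.6572 -0.0043  0.0377]
```

View pics/c5.png

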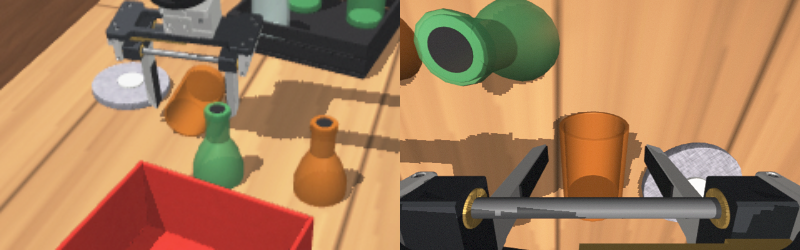

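>>> move_arm(increments=[[[0, 0, 0, 0, 0, 0, 0], [0, 0, 0, 0, 0, 0, 0], [0, 0, 0, 0, 0, 0, 0], [0, 0, 0, 0, 0, 0, 0], [0, 0, 0, 0, 0, 0, 0], [0, 0, 0, 0, 0, 0, 0]]])

```text
time: 7.83
tool_pos: [0.6543, 0.0281, 0.2144]
ee_rot: [-3.141, 0.175, 1.657]
wrist_force: [-1.4, -0.6, 1.5]
width: 0.0604
```

>>> move_arm(increments=[[[0, -0.03, 0, -0.2, 0, 0, 0], [0, -0.09, 0, -0.5, 0, 0, 0], [0, -0.14, 0, -0.8, 0, 0, 0], [0, -0.17, 0, -0.98, 0, 0, 0], [0, -0.17, 0, -0.98, 0, 0, 0]]])

```text
time: 8.25
tool_pos: [0.6555, 0.0284, 0.3194]
ee_rot: [3.131, 0.175, 1.655]
wrist_force: [0.8, -0.1, -0.9]
width: 0.0605
```

```bash
cat > kin.py <<'E'
import numpy as np
from scipy.optimize import least_squares
from scipy.spatial.transform import Rotation as Ro
D=[([-0.1031,0.088,1.3723,0,1.6836,-0.1031],[.5499,0,.4035],[-3.1394,-.0002,1.5708]),
([-0.2315,-0.0828,1.6494,-0.0014,1.585,-0.2289],[.4622,-.051,.35],[-3.1315,-.001,1.5682]),
([-0.2274,-0.0132,1.7746,0.0003,1.3811,-0.2277],[.4664,-.0498,.2565],[-3.1408,-.0005,1.5711]),
([-0.228,-0.084,1.6272,0.0002,1.5882,-0.228],[.467,-.0502,.3617],[3.1316,.0021,1.5708]),
([-0.6973,0.2467,1.3936,0.0003,1.5106,-0.6978],[.4962,-.3418,.3014],[-3.1346,-.0062,1.5712]),
([-0.6979,0.2165,1.3012,0.0002,1.6194,-0.698],[.4973,-.3432,.3657],[3.138,.0027,1.5709]),
([-0.0003,0.3457,1.2211,-0.1735,1.5632,-0.0898],[.6541,.0303,.3272],[-3.1375,.1738,1.661]),
([-0.0055,0.4185,1.3539,-0.178,1.3564,-0.0526],[.6545,.0268,.2149],[3.1413,.1746,1.6547])]
Y=lambda a:Ro.from_euler("y",a); Z=lambda a:Ro.from_euler("z",a)
def fk(q,P):
    a1,h,a2,a3,L,d,d6,s4=P[:8]
    R=Z(q[0]); p=R.apply([a1,d,h])
    R=R*Y(q[1]); p=p+R.apply([0,0,a2])
    R=R*Y(q[2]); p=p+R.apply([a3,0,L])
    R=R*Z(np.sign(s4)*q[3])*Y(q[4]); p=p+R.apply([0,0,d6])
    R=R*Z(q[5]+P[8])
    return p,R
def fit(s,off,D=D):
    def f(x):
        P=np.r_[x,s,off]; r=[]
        for q,p,e in D:
            pp,R=fk(q,P); r+=list((pp-p)); r+=list((R.inv()*Ro.from_euler("xyz",e)).as_rotvec()*.1)
        return np.array(r)
    return least_squares(f,[0,.4,.4,0,.4,.05,.1])
LO=np.array([-3.1,-.76,.27,-1.08,.17,-2.57]); HI=np.array([3.1,2.03,2.55,4.22,2.65,2.57])
def ik(p,R,P,q0):
    def f(q):
        pp,RR=fk(q,P); return np.r_[(pp-p)*10,(RR.inv()*R).as_rotvec()]
    s=least_squares(f,np.clip(q0,LO+.01,HI-.01),bounds=(LO,HI)); return s.x,np.abs(s.fun).max()
E
python3 - <<'E'
from h import *; import kin
st()
for s in (1,-1):
  for off in (np.pi/2,-np.pi/2,0,np.pi):
    r=kin.fit(s,off); print(s,round(off,2),r.cost,r.x.round(4))
E
```

```text
{'time': 8.25, 'joint_positions': [-0.003, 0.3474, 1.2345, -0.1739, 1.5342, -0.0839], 'tool_pos': [0.6555, 0.0284, 0.3194], 'ee_rot': [3.1312, 0.1754, 1.6549], 'width': 0.0605, 'wrist_force': [0.8162, -0.0628, -0.8522]}
1 1.57 4.234378566016861e-09 [-4.000e-04  1.525e-01  4.490e-01  1.007e-01  5.002e-01  5.660e-02
  1.513e-01]
1 -1.57 0.3947778828362404 [-4.000e-04  1.525e-01  4.490e-01  1.007e-01  5.002e-01  5.660e-02
  1.513e-01]
1 0 0.09869517231539265 [-4.000e-04  1.525e-01  4.490e-01  1.007e-01  5.002e-01  5.660e-02
  1.513e-01]
1 3.14 0.09869692409817771 [-4.000e-04  1.525e-01  4.490e-01  1.007e-01  5.002e-01  5.660e-02
  1.513e-01]
-1 1.57 0.0012735436951631944 [ 0.0072 -0.1508  0.4543  0.0987  0.4925  0.0564 -0.1457]
-1 -1.57 0.3923941925399985 [ 0.0072 -0.1508  0.4543  0.0987  0.4925  0.0564 -0.1457]
-1 0 0.09848196032382274 [ 0.0072 -0.1508  0.4543  0.0987  0.4925  0.0564 -0.1457]
-1 3.14 0.10093832095535227 [ 0.0072 -0.1508  0.4543  0.0987  0.4925  0.0564 -0.1457]
```

Lifted, held at 60.5 mm, and the kinematic fit is excellent (sub-mm). Now I'll check which poses for setting it upright on the bench can be reached.

```bash
cat > tgt.py <<'E'
from h import *; import kin
P=np.r_[kin.fit(1,np.pi/2).x,1,np.pi/2]
# tumbler axis in tool frame at the grasp moment: u=95 deg horizontal
R0=Ro.from_euler("xyz",[3.1413,.1746,1.6547]); ut=R0.inv().apply([-np.sin(np.radians(4.5)),np.cos(np.radians(4.5)),0]); ut[1]=0; ut/=np.linalg.norm(ut)
def Rt(psi, extra=0):
    # tool: ut -> world up, jaw y horizontal, tool z azimuth psi
    zt=np.array([0,0,1.]); zt=zt-ut*(zt@ut); zt/=np.linalg.norm(zt); yt=np.cross(ut,zt)
    A=np.stack([ut,zt,yt],1)            # tool-frame triad
    a=np.radians(psi); up=np.array([0,0,1.]); h=np.array([np.cos(a),np.sin(a),0]); B=np.stack([up,h,np.cross(up,h)],1)
    return Ro.from_matrix(B@A.T)
E
python3 - <<'E'
from tgt import *
print(ut.round(3))
q0=[-0.003,0.3474,1.2345,-0.1739,1.5342,-0.0839]
ca=np.radians(-7.5); c=np.array([.561,-.299]); Rc=np.array([[np.cos(ca),-np.sin(ca)],[np.sin(ca),np.cos(ca)]])
def clear(g,psi):
    a=np.radians(psi); h=np.array([np.cos(a),np.sin(a)]); n=np.array([-h[1],h[0]])
    m=9
    for s in np.arange(-.02,.34,.01):
        hw=.06 if s<.07 else (.089 if s<.19 else .055)
        for w in (-hw,0,hw):
            q=g-h*s+n*w
            l=Rc.T@(q-c); m=min(m,max(abs(l[0])-.11,abs(l[1])-.11))
            for k in ((.477,.08),(.59,.09)): m=min(m,np.hypot(*(q-k))-.03)
    return m
for psi in (30,45,60,75,90,105,120,135):
  R=Rt(psi)
  for x in (.3,.34,.38,.42,.46,.5):
    for y in (-.1,-.05,0,.05,.1):
      g=np.array([x,y,.052]); cl=clear(g[:2],psi)
      if cl<.01: continue
      p=g-.18*R.as_matrix()[:,2]
      best=None
      for g4 in (.8,1.6):
        q,e=kin.ik(p,R,P,[q0[0],q0[1],1.6,g4,1.3,0])
        if e<1e-3:
          mg=min((q-kin.LO).min(),(kin.HI-q).min())
          if best is None or mg>best[0]: best=(mg,q)
      if best: print(psi,x,y,"clear",round(cl,3),"marg",round(best[0],2),best[1].round(2))
E
```

```text
[ 0.985  0.    -0.174]
30 0.3 -0.1 clear 0.122 marg 0.14 [-1.72  0.21  2.41  0.89  1.73 -1.16]
30 0.3 -0.05 clear 0.129 marg 0.03 [-1.76  0.13  2.52  0.86  1.72 -1.2 ]
30 0.34 -0.1 clear 0.083 marg 0.16 [-1.57  0.21  2.39  1.03  1.67 -1.11]
30 0.34 -0.05 clear 0.089 marg 0.05 [-1.57  0.14  2.5   1.03  1.65 -1.14]
30 0.38 -0.1 clear 0.043 marg 0.18 [-1.42  0.23  2.37  1.16  1.61 -1.07]
30 0.38 -0.05 clear 0.066 marg 0.08 [-1.39  0.16  2.47  1.19  1.58 -1.09]
30 0.42 -0.1 clear 0.021 marg 0.22 [-1.28  0.25  2.33  1.28  1.54 -1.03]
30 0.42 -0.05 clear 0.053 marg 0.12 [-1.22  0.19  2.43  1.33  1.51 -1.06]
30 0.42 0 clear 0.042 marg 0.03 [-1.14  0.13  2.52  1.41  1.46 -1.08]
30 0.46 -0.05 clear 0.032 marg 0.18 [-1.08  0.23  2.37  1.45  1.44 -1.02]
45 0.3 -0.1 clear 0.115 marg 0.31 [-1.53  0.31  2.24  0.84  1.8  -1.13]
45 0.3 -0.05 clear 0.121 marg 0.2 [-1.53  0.24  2.35  0.84  1.77 -1.17]
45 0.3 0 clear 0.132 marg 0.09 [-1.52  0.17  2.46  0.84  1.74 -1.19]
45 0.34 -0.1 clear 0.075 marg 0.34 [-1.41  0.32  2.21  0.94  1.76 -1.08]
45 0.34 -0.05 clear 0.087 marg 0.23 [-1.39  0.26  2.32  0.96 
[... 3261 characters left out ...]
r 0.083 marg 0.47 [-0.88  0.4   2.08  0.72  1.91 -1.14]
90 0.3 0.1 clear 0.077 marg 0.4 [-0.8   0.36  2.15  0.8   1.85 -1.13]
90 0.34 -0.1 clear 0.023 marg 0.57 [-1.    0.59  1.74  0.65  2.08 -1.11]
90 0.34 -0.05 clear 0.03 marg 0.63 [-0.95  0.53  1.84  0.69  2.02 -1.1 ]
90 0.34 0 clear 0.036 marg 0.62 [-0.89  0.49  1.93  0.74  1.96 -1.1 ]
90 0.34 0.05 clear 0.043 marg 0.54 [-0.81  0.44  2.01  0.8   1.9  -1.09]
90 0.34 0.1 clear 0.047 marg 0.48 [-0.73  0.4   2.07  0.87  1.84 -1.07]
105 0.3 0 clear 0.011 marg 0.6 [-0.8   0.52  1.86  0.57  2.05 -1.18]
105 0.3 0.05 clear 0.017 marg 0.61 [-0.73  0.48  1.94  0.64  2.   -1.16]
105 0.3 0.1 clear 0.024 marg 0.55 [-0.64  0.45  2.    0.72  1.94 -1.13]
```

```bash
cat > path.py <<'E'
from tgt import *
from scipy.spatial.transform import Slerp
def run(p,R,G,RT,q,n):
    g0=p+.18*R.as_matrix()[:,2]; K=np.vstack([g0,G]); S=Slerp([0,1],Ro.concatenate([R,RT]))
    s=np.linspace(0,1,len(K)); 
    for i in range(1,n+1):
        t=i/n; g=np.array([np.interp(t,s,K[:,j]) for j in range(3)]); Rn=S(t); pn=g-.18*Rn.as_matrix()[:,2]
        d=R.inv().apply(pn-p)/.1; w=(R.inv()*Rn).as_rotvec()/(np.pi/2)
        q2,e=kin.ik(pn,Rn,P,q)
        print(i,"shift",d.round(3),"turn",w.round(4),"g",g.round(3),"tcp",pn.round(3),"q",q2.round(2),"dqmax",np.abs(q2-q).max().round(2),"e",round(e,4)); p,R,q=pn,Rn,q2
E
python3 - <<'E'
from path import *
p,R=st()
run(p,R,[(.60,-.03,.19),(.52,-.04,.21),(.43,-.03,.19),(.34,0,.12)],Rt(75),[-0.003,0.3474,1.2345,-0.1739,1.5342,-0.0839],6)
E
```

```text
{'time': 8.25, 'joint_positions': [-0.003, 0.3474, 1.2345, -0.1739, 1.5342, -0.0839], 'tool_pos': [0.6555, 0.0284, 0.3194], 'ee_rot': [3.1312, 0.1754, 1.6549], 'width': 0.0605, 'wrist_force': [0.8162, -0.0628, -0.8522]}
1 shift [-0.66  -0.486 -0.232] turn [-0.0225  0.1647  0.0342] g [ 0.62  -0.021  0.174] tcp [ 0.612 -0.036  0.353] q [-0.18  0.23  1.31  0.09  1.57 -0.21] dqmax 0.27 e 0.0
2 shift [-0.545 -0.534 -0.196] turn [-0.0225  0.1647  0.0342] g [ 0.573 -0.033  0.197] tcp [ 0.56  -0.094  0.365] q [-0.36  0.14  1.41  0.35  1.64 -0.33] dqmax 0.26 e 0.0
3 shift [-0.476 -0.596 -0.127] turn [-0.0225  0.1647  0.0342] g [ 0.52 -0.04  0.21] tcp [ 0.499 -0.142  0.357] q [-0.55  0.08  1.53  0.58  1.74 -0.44] dqmax 0.23 e 0.0
4 shift [-0.498 -0.687  0.139] turn [-0.0225  0.1647  0.0342] g [ 0.46  -0.033  0.197] tcp [ 0.431 -0.169  0.312] q [-0.72  0.04  1.71  0.76  1.82 -0.57] dqmax 0.18 e 0.0
5 shift [-0.631 -0.707  0.257] turn [-0.0225  0.1647  0.0342] g [ 0.4   -0.02   0.167] tcp [ 0.363 -0.179  0.242] q [-0.88  0.08  1.91  0.87  1.91 -0.73] dqmax 0.19 e 0.0
6 shift [-0.829 -0.722  0.309] turn [-0.0225  0.1647  0.0342] g [0.34 0.   0.12] tcp [ 0.294 -0.171  0.151] q [-1.03  0.23  2.08  0.88  1.97 -0.96] dqmax 0.22 e 0.0
```

>>> move_arm(increments=[[[0, -0.22, -0.16, -0.08, -0.007, 0.055, 0.011], [0, -0.44, -0.32, -0.15, -0.015, 0.11, 0.023], [0, -0.66, -0.49, -0.23, -0.022, 0.165, 0.034]]])

```text
time: 8.5
tool_pos: [0.6102, -0.0365, 0.3449]
ee_rot: [3.108, -0.09, 1.609]
wrist_force: [0.5, -0.4, -2.3]
width: 0.0603
```

>>> move_arm(increments=[[[0, -0.18, -0.18, -0.07, -0.007, 0.055, 0.011], [0, -0.36, -0.36, -0.13, -0.015, 0.11, 0.023], [0, -0.54, -0.53, -0.2, -0.022, 0.165, 0.034]]])

```text
time: 8.75
tool_pos: [0.558, -0.0947, 0.3589]
ee_rot: [3.082, -0.352, 1.565]
wrist_force: [-0.9, -0.7, -2.7]
width: 0.06
```

>>> move_arm(increments=[[[0, -0.16, -0.2, -0.04, -0.007, 0.055, 0.011], [0, -0.32, -0.4, -0.08, -0.015, 0.11, 0.023], [0, -0.48, -0.6, -0.13, -0.022, 0.165, 0.034]]])

```text
time: 9.0
tool_pos: [0.497, -0.1426, 0.3511]
ee_rot: [3.065, -0.614, 1.524]
wrist_force: [0.3, 0.0, -3.0]
width: 0.0606
```

>>> move_arm(increments=[[[0, -0.17, -0.23, 0.04, -0.007, 0.055, 0.011], [0, -0.34, -0.46, 0.09, -0.015, 0.11, 0.023], [0, -0.5, -0.69, 0.14, -0.022, 0.165, 0.034], [0, -0.5, -0.69, 0.14, -0.022, 0.165, 0.034]]])

```text
time: 9.33
tool_pos: [0.4255, -0.1694, 0.3021]
ee_rot: [3.078, -0.879, 1.463]
wrist_force: [-0.6, -0.3, -3.1]
width: 0.0601
```

```bash
python3 - <<'E'
from path import *
from bench import robot
p,R=st()
run(p,R,[(.34,0,.12)],Rt(75),robot.get_obs()["joint_positions"],3)
E
```

```text
{'time': 9.3333, 'joint_positions': [-0.7286, 0.0497, 1.7308, 0.7542, 1.828, -0.5718], 'tool_pos': [0.4255, -0.1694, 0.3021], 'ee_rot': [3.0779, -0.8792, 1.4633], 'width': 0.0601, 'wrist_force': [-0.5615, -0.2596, -3.1211]}
1 shift [-0.435 -0.445  0.2  ] turn [-0.0168  0.1089  0.0174] g [ 0.414 -0.022  0.165] tcp [ 0.381 -0.175  0.254] q [-0.83  0.07  1.86  0.83  1.87 -0.69] dqmax 0.13 e 0.0
2 shift [-0.472 -0.446  0.164] turn [-0.0168  0.1089  0.0174] g [ 0.377 -0.011  0.143] tcp [ 0.338 -0.176  0.204] q [-0.93  0.13  1.98  0.88  1.92 -0.81] dqmax 0.13 e 0.0
3 shift [-0.503 -0.444  0.122] turn [-0.0168  0.1089  0.0174] g [0.34 0.   0.12] tcp [ 0.294 -0.171  0.151] q [-1.03  0.23  2.08  0.88  1.97 -0.96] dqmax 0.14 e 0.0
```

>>> move_arm(increments=[[[0, -0.22, -0.22, 0.1, -0.008, 0.055, 0.009], [0, -0.44, -0.44, 0.2, -0.017, 0.109, 0.017]]])

```text
time: 9.5
tool_pos: [0.3866, -0.1756, 0.2596]
ee_rot: [3.041, -1.045, 1.468]
wrist_force: [-0.5, -0.7, -2.8]
width: 0.0603
```

>>> move_arm(increments=[[[0, -0.24, -0.22, 0.08, -0.008, 0.055, 0.009], [0, -0.47, -0.45, 0.16, -0.017, 0.109, 0.017]]])

```text
time: 9.67
tool_pos: [0.3422, -0.1766, 0.2075]
ee_rot: [3.042, -1.219, 1.439]
wrist_force: [-0.4, -1.1, -3.3]
width: 0.06
```

>>> move_arm(increments=[[[0, -0.25, -0.22, 0.06, -0.008, 0.055, 0.009], [0, -0.5, -0.44, 0.12, -0.017, 0.109, 0.017], [0, -0.5, -0.44, 0.12, -0.017, 0.109, 0.017], [0, -0.5, -0.44, 0.12, -0.017, 0.109, 0.017], [0, -0.5, -0.44, 0.12, -0.017, 0.109, 0.017]]])

```text
time: 10.08
tool_pos: [0.3013, -0.1738, 0.1567]
ee_rot: [3.047, -1.389, 1.406]
wrist_force: [0.0, -0.1, -1.5]
width: 0.0602
```

```bash
python3 - <<'E'
from path import *
p,R=st(); print("up of tumbler",R.apply(ut).round(4),"grasp",(p+.18*R.as_matrix()[:,2]).round(4)); plan(p,R,p,Rt(75))
a,d,pp=snap("side",6); 
b,d2,p2=snap("scene",6); cv2.imwrite("pics/c6.png",np.hstack([cv2.resize(a[100:300,340:640],(400,267)),cv2.resize(b[80:280,280:580],(400,267))]))
for n,im,dd,q in (("side",a,d,pp),("scene",b,d2,p2)):
    W=world(dd,q); hsv=cv2.cvtColor(im,cv2.COLOR_BGR2HSV)
    m=cv2.inRange(hsv,(5,200,60),(16,255,255)).astype(bool)&(W[...,0]<.43)&(W[...,0]>.25)&(abs(W[...,1])<.15)&(W[...,2]>.01)
    P_=W[m]
    if len(P_)>20: print(n,len(P_),np.percentile(P_,[2,98],axis=0).round(3).tolist())
E
```

```text
{'time': 10.0833, 'joint_positions': [-1.0171, 0.2256, 2.0683, 0.8879, 1.9682, -0.9555], 'tool_pos': [0.3013, -0.1738, 0.1567], 'ee_rot': [3.0473, -1.3888, 1.4062], 'width': 0.0602, 'wrist_force': [0.0046, -0.0597, -1.4713]}
up of tumbler [-0.0148  0.0107  0.9998] grasp [ 0.3469 -0.0027  0.1243]
shift [0. 0. 0.] turn [-0.0009  0.0042  0.0112]
scene 658 [[0.326, -0.021, 0.075], [0.381, 0.036, 0.157]]
```

View pics/c6.png

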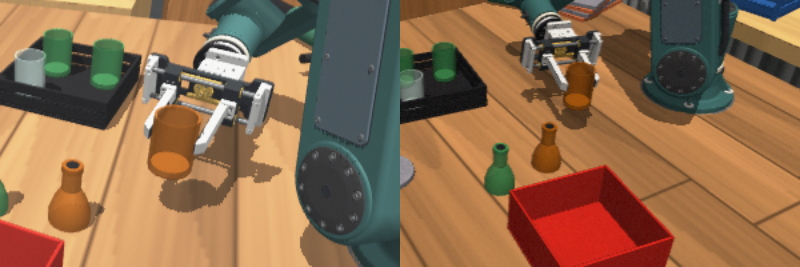

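The tumbler hangs upright: solid base down at (172,165) in the left panel, bottom about 74 mm above the bench. Computing the descent.

```bash
python3 - <<'E'
from path import *
p,R=st(False); T=Rt(75); plan(p,R,p+[0,0,-.066],T); print((T.inv().apply([0,0,-.01])/.1).round(4))
z=T.as_matrix()[:,2]; print(z)
E
```

```text
shift [-0.649 -0.013  0.12 ] turn [-0.0015  0.0051  0.0128]
[-0.0985  0.      0.0174]
[ 0.25488406  0.95124025 -0.1737127 ]
```

>>> move_arm(increments=[[[0, -0.2, 0, 0.04, 0, 0.002, 0.006], [0, -0.4, -0.01, 0.08, -0.001, 0.005, 0.012], [0, -0.55, -0.013, 0.1, -0.001, 0.005, 0.012], [0, -0.63, -0.013, 0.12, -0.001, 0.005, 0.012], [0, -0.65, -0.013, 0.12, -0.001, 0.005, 0.012], [0, -0.65, -0.013, 0.12, -0.001, 0.005, 0.012], [0, -0.65, -0.013, 0.12, -0.001, 0.005, 0.012]]])

```text
time: 10.77
tool_pos: [0.3009, -0.1734, 0.0912]
ee_rot: [-3.141, -1.399, 1.309]
wrist_force: [0.5, -0.5, -2.3]
width: 0.0603
```

>>> move_arm(increments=[[[0, -0.01, 0, 0.002, 0, 0, 0], [0, -0.02, 0, 0.004, 0, 0, 0], [0, -0.03, 0, 0.005, 0, 0, 0], [0, -0.04, 0, 0.007, 0, 0, 0], [0, -0.05, 0, 0.009, 0, 0, 0], [0, -0.05, 0, 0.009, 0, 0, 0]]])

```text
time: 11.27
tool_pos: [0.3003, -0.1729, 0.0852]
ee_rot: [-3.129, -1.4, 1.297]
wrist_force: [0.2, 0.0, -2.3]
width: 0.0601
```

>>> move_arm(increments=[[[0, -0.01, 0, 0.002, 0, 0, 0], [0, -0.02, 0, 0.004, 0, 0, 0], [0, -0.02, 0, 0.004, 0, 0, 0]]])

```text
time: 11.52
tool_pos: [0.3003, -0.1728, 0.0838]
ee_rot: [-3.134, -1.403, 1.302]
wrist_force: [-1.1, -0.3, 3.3]
width: 0.06
```

>>> move_arm(increments=[[[0, -0.01, 0, 0.002, 0, 0, 0], [0, -0.01, 0, 0.002, 0, 0, 0]]])

```text
time: 11.68
tool_pos: [0.3003, -0.1728, 0.0833]
ee_rot: [-3.138, -1.405, 1.306]
wrist_force: [-1.2, -0.6, 6.8]
width: 0.0604
```

>>> move_arm(increments=[[[0, -0.01, 0, 0.002, 0, 0, 0], [0, -0.01, 0, 0.002, 0, 0, 0]]])

```text
time: 11.85
tool_pos: [0.3003, -0.1728, 0.0827]
ee_rot: [-3.141, -1.408, 1.31]
wrist_force: [-1.8, -1.3, 10.7]
width: 0.0603
```

Bench contact confirmed. Releasing and backing away along the tool axis.

>>> move_arm(increments=[[[0.8, 0, 0, 0, 0, 0, 0], [1, 0, 0, 0, 0, 0, 0], [1, 0, 0, 0, 0, 0, 0], [1, 0, 0, 0, 0, 0, 0], [1, 0, 0, 0, 0, 0, 0], [1, 0, 0, -0.2, 0, 0, 0], [1, 0, 0, -0.5, 0, 0, 0], [1, 0, 0, -0.8, 0, 0, 0]]])

```text
time: 12.52
tool_pos: [0.2796, -0.2491, 0.0948]
ee_rot: [-3.123, -1.401, 1.292]
wrist_force: [0.6, -0.6, 0.2]
width: 0.0941
```

>>> move_arm(increments=[[[1, 0, 0, -0.2, 0, 0, 0], [1, 0, 0, -0.4, 0, 0, 0], [1, 0, 0, -0.5, 0, 0, 0], [1, 0, 0, -0.5, 0, 0, 0]]])

```text
time: 12.85
tool_pos: [0.2672, -0.2984, 0.1036]
ee_rot: [-3.139, -1.398, 1.304]
wrist_force: [0.1, -0.6, -0.3]
width: 0.094
```

```bash
cat > meas.py <<'E'
from h import *
def amber(im,dd,q,xr=(.25,.43),yr=(-.15,.15)):
    W=world(dd,q); hsv=cv2.cvtColor(im,cv2.COLOR_BGR2HSV)
    m=cv2.inRange(hsv,(5,200,60),(16,255,255)).astype(bool)&(W[...,0]<xr[1])&(W[...,0]>xr[0])&(W[...,1]>yr[0])&(W[...,1]<yr[1])&(W[...,2]>.01)
    P_=W[m]
    if len(P_)>20:
        b=np.percentile(P_,[1,99],axis=0); print(len(P_),b.round(3).tolist(),"mid",b.mean(0).round(4))
        T=P_[P_[:,2]>.078]; b=np.percentile(T,[1,99],axis=0); print("  rim mid",b.mean(0).round(4))
E
python3 - <<'E'
from meas import *
p,R=st()
ims=[]
for n in ("side","scene","wrist"):
    a,d,q=snap(n,7); print(n); amber(a,d,q); ims.append(a)
cv2.imwrite("pics/c7.png",np.hstack([cv2.resize(ims[0][100:300,340:640],(400,267)),cv2.resize(ims[1][80:280,280:580],(400,267))]))
E
```

```text
{'time': 12.85, 'joint_positions': [-1.2083, 0.48, 1.8641, 0.7033, 2.0387, -1.0812], 'tool_pos': [0.2672, -0.2984, 0.1036], 'ee_rot': [-3.1386, -1.3979, 1.3042], 'width': 0.094, 'wrist_force': [0.1081, -0.6197, -0.2771]}
side
scene
596 [[0.322, -0.021, 0.011], [0.38, 0.038, 0.086]] mid [0.3506 0.0089 0.0487]
  rim mid [0.3502 0.0076 0.0829]
wrist
853 [[0.321, -0.025, 0.012], [0.374, 0.027, 0.085]] mid [0.3472 0.001  0.0485]
  rim mid [0.3491 0.0025 0.0815]
```

View pics/c7.png

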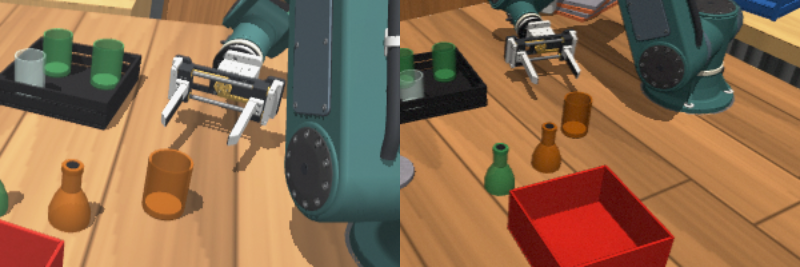

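The amber tumbler now stands upright at about (.350,.005), rim z≈.085, base at (165,203) in the left panel. Planning the swing back to tool-down above it.

```bash
python3 - <<'E'
from path import *
from bench import robot
p,R=st(False)
run(p,R,[(.32,-.12,.19),(.34,-.05,.24),(.35,.005,.21)],Ro.from_euler("xyz",[np.pi,0,np.radians(82.5)]),robot.get_obs()["joint_positions"],5)
E
```

```text
1 shift [ 1.198  0.058 -0.014] turn [ 0.0113 -0.1781 -0.014 ] g [ 0.317 -0.122  0.143] tcp [ 0.278 -0.279  0.221] q [-1.15  0.16  1.87  0.67  2.04 -0.92] dqmax 0.32 e 0.0
2 shift [ 1.083  0.062 -0.026] turn [ 0.0113 -0.1781 -0.014 ] g [ 0.324 -0.106  0.2  ] tcp [ 0.293 -0.237  0.32 ] q [-1.04 -0.1   1.83  0.6   2.01 -0.75] dqmax 0.25 e 0.0
3 shift [1.011 0.062 0.195] turn [ 0.0113 -0.1781 -0.014 ] g [ 0.336 -0.064  0.23 ] tcp [ 0.315 -0.157  0.382] q [-0.82 -0.29  1.8   0.49  1.93 -0.54] dqmax 0.22 e 0.0
4 shift [0.799 0.039 0.283] turn [ 0.0113 -0.1781 -0.014 ] g [ 0.344 -0.028  0.228] tcp [ 0.334 -0.077  0.401] q [-0.51 -0.38  1.8   0.27  1.8  -0.31] dqmax 0.31 e 0.0
5 shift [0.77  0.032 0.336] turn [ 0.0113 -0.1781 -0.014 ] g [0.35  0.005 0.21 ] tcp [0.35  0.005 0.39 ] q [-0.15 -0.37  1.8  -0.    1.71 -0.02] dqmax 0.36 e 0.0
```

>>> move_arm(increments=[[[1, 0.35, 0.02, 0, 0.004, -0.059, -0.005], [1, 0.7, 0.04, -0.01, 0.008, -0.118, -0.01], [1, 1, 0.06, -0.01, 0.011, -0.178, -0.014]]])

```text
time: 13.25
tool_pos: [0.2776, -0.2813, 0.2016]
ee_rot: [3.117, -1.121, 1.355]
wrist_force: [-0.2, -0.1, -0.7]
width: 0.0941
```

>>> move_arm(increments=[[[1, 0.35, 0.02, -0.01, 0.004, -0.059, -0.005], [1, 0.7, 0.04, -0.02, 0.008, -0.118, -0.01], [1, 1, 0.06, -0.03, 0.011, -0.178, -0.014]]])

```text
time: 13.5
tool_pos: [0.2917, -0.2421, 0.2946]
ee_rot: [3.108, -0.836, 1.385]
wrist_force: [-0.0, -0.3, -0.9]
width: 0.0938
```

>>> move_arm(increments=[[[1, 0.35, 0.02, 0.05, 0.004, -0.059, -0.005], [1, 0.7, 0.04, 0.1, 0.008, -0.118, -0.01], [1, 1, 0.06, 0.16, 0.011, -0.178, -0.014], [1, 1, 0.06, 0.16, 0.011, -0.178, -0.014]]])

```text
time: 13.83
tool_pos: [0.3132, -0.164, 0.3615]
ee_rot: [3.104, -0.554, 1.415]
wrist_force: [-0.7, -0.8, 0.4]
width: 0.0937
```

```bash
python3 - <<'E'
from path import *
from bench import robot
p,R=st()
run(p,R,[(.35,.005,.20)],Ro.from_euler("xyz",[np.pi,0,np.radians(82.5)]),robot.get_obs()["joint_positions"],2)
E
```

```text
{'time': 13.8333, 'joint_positions': [-0.8349, -0.2792, 1.8367, 0.4726, 1.8881, -0.5879], 'tool_pos': [0.3132, -0.164, 0.3615], 'ee_rot': [3.1042, -0.5536, 1.4146], 'width': 0.0937, 'wrist_force': [-0.6504, -0.8143, 0.3544]}
1 shift [0.802 0.042 0.31 ] turn [ 0.0138 -0.176  -0.0111] g [ 0.342 -0.033  0.204] tcp [ 0.332 -0.081  0.377] q [-0.53 -0.38  1.85  0.27  1.76 -0.34] dqmax 0.31 e 0.0
2 shift [0.856 0.052 0.216] turn [ 0.0138 -0.176  -0.0111] g [0.35  0.005 0.2  ] tcp [0.35  0.005 0.38 ] q [-0.15 -0.37  1.82  0.    1.69 -0.02] dqmax 0.38 e 0.0
```

>>> move_arm(increments=[[[1, 0.27, 0.014, 0.1, 0.005, -0.059, -0.004], [1, 0.54, 0.028, 0.2, 0.009, -0.118, -0.007], [1, 0.8, 0.042, 0.31, 0.014, -0.176, -0.011]]])

```text
time: 14.08
tool_pos: [0.3314, -0.0855, 0.372]
ee_rot: [3.134, -0.281, 1.412]
wrist_force: [-0.5, -0.9, -0.1]
width: 0.0936
```

>>> move_arm(increments=[[[1, 0.28, 0.017, 0.07, 0.005, -0.059, -0.004], [1, 0.56, 0.034, 0.14, 0.009, -0.118, -0.007], [1, 0.86, 0.052, 0.22, 0.014, -0.176, -0.011], [1, 0.86, 0.052, 0.22, 0.014, -0.176, -0.011], [1, 0.86, 0.052, 0.22, 0.014, -0.176, -0.011], [1, 0.86, 0.052, 0.22, 0.014, -0.176, -0.011]]])

```text
time: 14.58
tool_pos: [0.3509, 0.0006, 0.3748]
ee_rot: [-3.128, -0.007, 1.433]
wrist_force: [0.0, -0.7, 0.2]
width: 0.0942
```

```bash
python3 - <<'E'
from meas import *
p,R=st()
a,d,q=snap("wrist",8); amber(a,d,q); b,d,q=snap("side",8); amber(b,d,q)
plan(p,R,[.35,.005,.256],Ro.from_euler("xyz",[np.pi,0,np.radians(82.5)]))
E
```

```text
{'time': 14.5833, 'joint_positions': [-0.1633, -0.3634, 1.8259, 0.0067, 1.6925, -0.0243], 'tool_pos': [0.3509, 0.0006, 0.3748], 'ee_rot': [-3.1283, -0.007, 1.4325], 'width': 0.0942, 'wrist_force': [0.0322, -0.6651, 0.2277]}
643 [[0.321, -0.02, 0.011], [0.375, 0.076, 0.355]] mid [0.3478 0.0284 0.1831]
  rim mid [0.3481 0.028  0.2166]
shift [3.400e-02 1.000e-03 1.188e+00] turn [-0.0084 -0.0045 -0.0046]
```

View pics/wrist8.png

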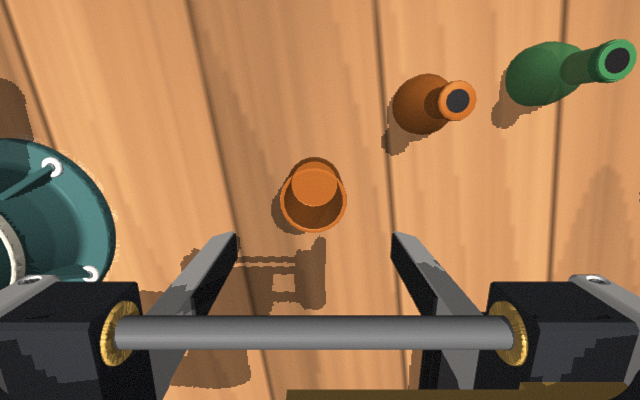

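The amber rim circle is at about (313,200) and the base disc at (315,184). Casting those to positions.

```bash
python3 - <<'E'
from meas import *
im,d,q=load("wrist",8)
def ray(u,v,z):
    K=q["mtx"]; r=q["R"].T@np.array([(u-K[0,2])/K[0,0],(v-K[1,2])/K[1,1],1]); C=-q["R"].T@q["t"]; return (C+r*(z-C[2])/r[2]).round(4)
hsv=cv2.cvtColor(im,cv2.COLOR_BGR2HSV)
m=cv2.inRange(hsv,(5,200,60),(16,255,255)); m[:150]=0; m[:,:260]=0; m[:,370:]=0; m[240:]=0
ys,xs=np.nonzero(m); print(xs.min(),xs.max(),ys.min(),ys.max())
print(ray((xs.min()+xs.max())/2,ys.max()-(xs.max()-xs.min())/2,.085),ray(315,184,.009))
print(ray(xs.min(),200,.085),ray(xs.max(),200,.085))
p,R=st(False)
plan(p,R,[.35,.004,.256],Ro.from_euler("xyz",[np.pi,0,np.radians(82.5)]))
E
```

```text
281 345 159 231
[0.3485 0.0084 0.085 ] [0.3492 0.006  0.009 ]
[0.3203 0.0113 0.085 ] [0.3763 0.0037 0.085 ]
shift [ 0.038 -0.002  1.194] turn [-0.0074 -0.0044 -0.0075]
```

>>> move_arm(increments=[[[1, 0.03, -0.01, 0.3, -0.008, -0.004, -0.006], [1, 0.06, -0.01, 0.55, -0.008, -0.004, -0.006], [1, 0.06, -0.01, 0.6, -0.008, -0.004, -0.006], [1, 0.06, -0.01, 0.6, -0.008, -0.004, -0.006], [1, 0.06, -0.01, 0.6, -0.008, -0.004, -0.006]]])

```text
time: 15.1
tool_pos: [0.3506, 0.0059, 0.3171]
ee_rot: [3.138, -0.0, 1.438]
wrist_force: [-0.1, -0.7, 0.6]
width: 0.0941
```

```bash
python3 - <<'E'
from meas import *
p,R=st(); plan(p,R,[.349,.007,.256],Ro.from_euler("xyz",[np.pi,0,np.radians(82.5)]))
snap("wrist",9)
E
```

```text
{'time': 15.1, 'joint_positions': [-0.1453, -0.3481, 1.9297, 0.0003, 1.5564, -0.0122], 'tool_pos': [0.3506, 0.0059, 0.3171], 'ee_rot': [3.138, -0.0003, 1.4377], 'width': 0.0941, 'wrist_force': [-0.0924, -0.6815, 0.5648]}
shift [ 0.008 -0.02   0.611] turn [ 0.0023 -0.0002 -0.0014]
```

View pics/wrist9.png

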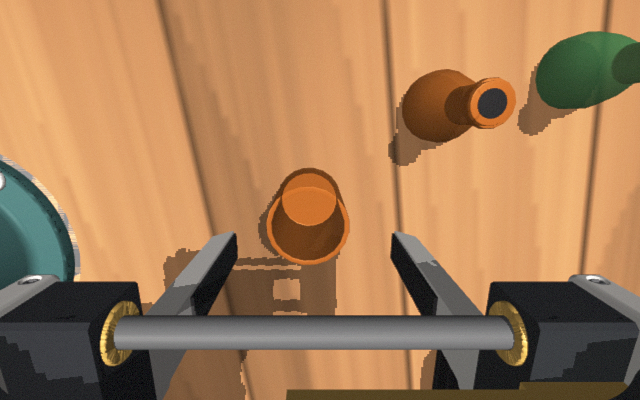

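The rim centre at 308 is about 2 mm left of the jaw middle at 314. Correcting, descending, gripping and lifting.

>>> move_arm(increments=[[[1, 0.01, -0.02, 0.25, 0, 0, 0], [1, 0.01, -0.02, 0.45, 0, 0, 0], [1, 0.01, -0.02, 0.57, 0, 0, 0], [1, 0.01, -0.02, 0.61, 0, 0, 0], [1, 0.01, -0.02, 0.61, 0, 0, 0], [1, 0.01, -0.02, 0.61, 0, 0, 0]]])

```text
time: 15.65
tool_pos: [0.3495, 0.0082, 0.2572]
ee_rot: [3.135, -0.0, 1.44]
wrist_force: [0.1, -0.2, -0.7]
width: 0.0942
```

>>> move_arm(increments=[[[0, 0, 0, 0, 0, 0, 0], [0, 0, 0, 0, 0, 0, 0], [0, 0, 0, 0, 0, 0, 0], [0, 0, 0, 0, 0, 0, 0], [0, 0, 0, 0, 0, 0, 0], [0, 0, 0, 0, 0, 0, 0]]])

```text
time: 16.15
tool_pos: [0.3484, 0.0086, 0.2558]
ee_rot: [3.14, -0.0, 1.441]
wrist_force: [-2.6, 1.2, 3.3]
width: 0.0597
```

>>> move_arm(increments=[[[0, 0, 0, -0.2, 0, 0, 0], [0, 0, 0, -0.5, 0, 0, 0], [0, 0, 0, -0.8, 0, 0, 0], [0, 0, 0, -1, 0, 0, 0], [0, 0, 0, -1, 0, 0, 0]]])

```text
time: 16.57
tool_pos: [0.3494, 0.0084, 0.36]
ee_rot: [3.129, -0.0, 1.441]
wrist_force: [0.2, -0.6, -1.5]
width: 0.0601
```

```bash
python3 - <<'E'
from path import *
from bench import robot
p,R=st(); D=np.array([.5103,-.240,p[2]]); n=3
a,d,q=load("scene",3); W=world(d,q)
plan(p,R,D,Ro.from_euler("xyz",[np.pi,0,np.radians(82.5)]))
E
```

```text
{'time': 16.5667, 'joint_positions': [-0.1388, -0.3725, 1.8613, 0.0003, 1.64, -0.0089], 'tool_pos': [0.3494, 0.0084, 0.36], 'ee_rot': [3.1288, -0.0001, 1.441], 'width': 0.0601, 'wrist_force': [0.2094, -0.5983, -1.4583]}
shift [-2.255  1.917  0.024] turn [ 0.0082 -0.0001  0.0007]
```

>>> move_arm(increments=[[[0, -0.22, 0.19, 0, 0, 0, 0], [0, -0.5, 0.43, 0, 0, 0, 0], [0, -0.75, 0.64, 0, 0, 0, 0]]])

```text
time: 16.82
tool_pos: [0.4024, -0.075, 0.354]
ee_rot: [3.139, -0.0, 1.442]
wrist_force: [0.8, 1.1, -3.1]
width: 0.0601
```

>>> move_arm(increments=[[[0, -0.25, 0.21, 0, 0, 0, 0], [0, -0.5, 0.43, 0, 0, 0, 0], [0, -0.75, 0.64, 0, 0, 0, 0]]])

```text
time: 17.07
tool_pos: [0.4563, -0.1582, 0.3533]
ee_rot: [3.141, -0.001, 1.441]
wrist_force: [0.1, -0.3, -1.5]
width: 0.0599
```

>>> move_arm(increments=[[[0, -0.25, 0.21, 0, 0, 0, 0], [0, -0.5, 0.43, 0, 0, 0, 0], [0, -0.7, 0.6, 0, 0, 0, 0], [0, -0.75, 0.64, 0, 0, 0, 0], [0, -0.75, 0.64, 0.2, 0, 0, 0], [0, -0.75, 0.64, 0.4, 0, 0, 0], [0, -0.75, 0.64, 0.4, 0, 0, 0], [0, -0.75, 0.64, 0.4, 0, 0, 0]]])

```text
time: 17.73
tool_pos: [0.5091, -0.2388, 0.3133]
ee_rot: [-3.139, -0.003, 1.441]
wrist_force: [0.7, 0.5, -2.2]
width: 0.0602
```

```bash
python3 - <<'E'
from path import *
p,R=st(); 
a,d,q=snap("wrist",10); b,_,_=snap("side",10)
cv2.imwrite("pics/c10.png",np.hstack([cv2.resize(a,(400,250)),cv2.resize(b[80:205,300:500],(400,250))]))
plan(p,R,[.5103,-.240,.265],Ro.from_euler("xyz",[np.pi,0,np.radians(82.5)]))
E
```

```text
{'time': 17.7333, 'joint_positions': [-0.5399, 0.1506, 1.4829, 0.0018, 1.5113, -0.4104], 'tool_pos': [0.5091, -0.2388, 0.3133], 'ee_rot': [-3.1393, -0.0029, 1.4412], 'width': 0.0602, 'wrist_force': [0.7271, 0.5401, -2.1885]}
shift [-0.012  0.015  0.482] turn [-0.0014 -0.0018  0.0008]
```

View pics/c10.png

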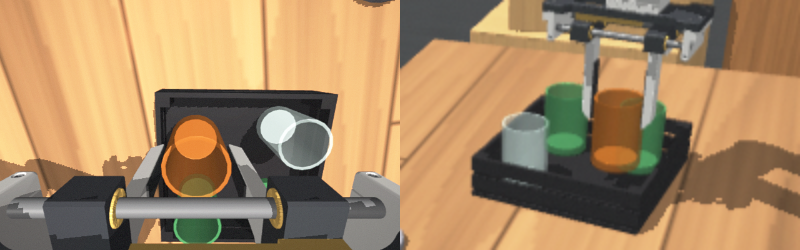

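Amber is over the free left corner, with room to the clear glass and the green tumbler. Lowering it slowly.

>>> move_arm(increments=[[[0, 0, 0.01, 0.15, 0, 0, 0], [0, 0, 0.01, 0.3, 0, 0, 0], [0, 0, 0.01, 0.4, 0, 0, 0], [0, 0, 0.01, 0.44, 0, 0, 0], [0, 0, 0.01, 0.45, 0, 0, 0], [0, 0, 0.01, 0.45, 0, 0, 0]]])

```text
time: 18.33
tool_pos: [0.5111, -0.2396, 0.2719]
ee_rot: [3.137, 0.0, 1.441]
wrist_force: [-0.0, 0.2, -2.0]
width: 0.06
```

>>> move_arm(increments=[[[0, 0, 0, 0.01, 0, 0, 0], [0, 0, 0, 0.02, 0, 0, 0], [0, 0, 0, 0.02, 0, 0, 0]]])

```text
time: 18.58
tool_pos: [0.5111, -0.2397, 0.2699]
ee_rot: [3.137, 0.0, 1.441]
wrist_force: [0.1, -1.0, -2.2]
width: 0.0601
```

>>> move_arm(increments=[[[0, 0, 0, 0.01, 0, 0, 0], [0, 0, 0, 0.02, 0, 0, 0], [0, 0, 0, 0.03, 0, 0, 0], [0, 0, 0, 0.04, 0, 0, 0], [0, 0, 0, 0.05, 0, 0, 0], [0, 0, 0, 0.06, 0, 0, 0], [0, 0, 0, 0.06, 0, 0, 0]]])

```text
time: 19.17
tool_pos: [0.511, -0.2396, 0.2629]
ee_rot: [3.138, -0.0, 1.441]
wrist_force: [-0.6, 0.4, -1.9]
width: 0.0602
```

>>> move_arm(increments=[[[0, 0, 0, 0.01, 0, 0, 0], [0, 0, 0, 0.015, 0, 0, 0], [0, 0, 0, 0.015, 0, 0, 0]]])

```text
time: 19.42
tool_pos: [0.5111, -0.2396, 0.2619]
ee_rot: [3.138, -0.0, 1.441]
wrist_force: [-0.6, 0.4, -1.7]
width: 0.0597
```

>>> move_arm(increments=[[[0, 0, 0, 0.008, 0, 0, 0], [0, 0, 0, 0.008, 0, 0, 0]]])

```text
time: 19.58
tool_pos: [0.511, -0.2397, 0.2618]
ee_rot: [3.138, 0.0, 1.441]
wrist_force: [-1.3, 0.8, 2.7]
width: 0.06
```

Contact at about 4 N. Releasing, rising and checking.

>>> move_arm(increments=[[[1, 0, 0, 0, 0, 0, 0], [1, 0, 0, 0, 0, 0, 0], [1, 0, 0, 0, 0, 0, 0], [1, 0, 0, 0, 0, 0, 0], [1, 0, 0, -0.15, 0, 0, 0], [1, 0, 0, -0.4, 0, 0, 0], [1, 0, 0, -0.8, 0, 0, 0], [1, 0, 0, -1, 0, 0, 0]]])

```text
time: 20.25
tool_pos: [0.511, -0.2398, 0.365]
ee_rot: [3.133, 0.002, 1.441]
wrist_force: [0.7, -1.2, 1.8]
width: 0.0942
```

```bash
python3 - <<'E'
from path import *
p,R=st(); 
a,d,q=snap("scene",11); b,_,_=snap("side",11)
cv2.imwrite("pics/c11.png",np.hstack([cv2.resize(a[80:205,220:420],(400,250)),cv2.resize(b[80:205,300:500],(400,250))]))
W=world(d,q)
from meas import amber
amber(a,d,q,(.46,.56),(-.3,-.19))
D=np.array([.5895,.0905,p[2]]); plan(p,R,D,Ro.from_euler("xyz",[np.pi,0,np.pi/2]))
for n in ("scene","side"):
    im,d,q=load(n,11); W=world(d,q)
    for nm,cx,cy in (("green",.59,.09),("amber",.477,.08)):
        m=(W[...,2]>.06)&(W[...,2]<.1)&(np.hypot(W[...,0]-cx,W[...,1]-cy)<.04)
        b=np.percentile(W[m],[1,99],axis=0); print(n,nm,m.sum(),b.mean(0).round(4),(b[1]-b[0]).round(3))
E
```

```text
{'time': 20.25, 'joint_positions': [-0.5396, 0.1274, 1.4051, 0.0017, 1.6008, -0.4098], 'tool_pos': [0.511, -0.2398, 0.365], 'ee_rot': [3.1333, 0.0018, 1.441], 'width': 0.0942, 'wrist_force': [0.7422, -1.1738, 1.7706]}
321 [[0.486, -0.268, 0.036], [0.542, -0.21, 0.092]] mid [ 0.5143 -0.239   0.0639]
  rim mid [ 0.5124 -0.2398  0.0854]
shift [ 3.377e+00  3.510e-01 -3.000e-03] turn [ 0.0052  0.0015 -0.0826]
scene green 182 [0.5925 0.0893 0.0791] [0.027 0.028 0.037]
scene amber 169 [0.4734 0.0773 0.0788] [0.028 0.028 0.037]
side green 326 [0.5892 0.0906 0.0782] [0.028 0.029 0.035]
side amber 349 [0.4711 0.0779 0.0781] [0.028 0.028 0.035]
```

View pics/c11.png

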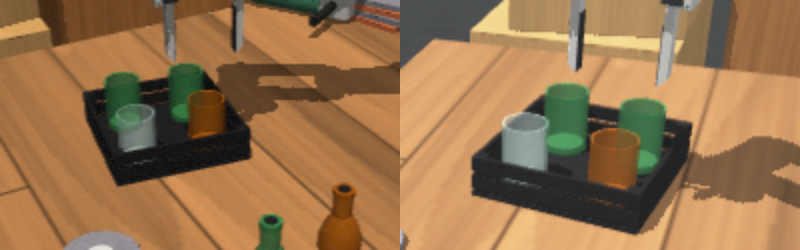

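Both tumblers stand upright in the crate: the amber rim's centre is at (.512,-.240) and its top at .092. On to the green neck, at about (.590,.090).

>>> move_arm(increments=[[[1, 0.25, 0.03, 0, 0, 0, 0], [1, 0.55, 0.06, 0, 0, 0, 0], [1, 0.84, 0.09, 0, 0, 0, 0]]])

```text
time: 20.6
tool_pos: [0.5303, -0.1569, 0.3594]
ee_rot: [3.14, -0.001, 1.439]
wrist_force: [0.2, -0.7, -0.1]
width: 0.094
```

>>> move_arm(increments=[[[1, 0.28, 0.03, 0, 0, 0, 0], [1, 0.56, 0.06, 0, 0, 0, 0], [1, 0.84, 0.09, 0, 0, 0, 0]]])

```text
time: 20.85
tool_pos: [0.5502, -0.074, 0.3593]
ee_rot: [3.14, -0.0, 1.441]
wrist_force: [0.0, 0.4, -0.5]
width: 0.0942
```

>>> move_arm(increments=[[[1, 0.28, 0.03, 0, 0, 0, 0], [1, 0.56, 0.06, 0, 0, 0, 0], [1, 0.84, 0.09, 0, 0, 0, 0]]])

```text
time: 21.1
tool_pos: [0.57, 0.0082, 0.3593]
ee_rot: [3.14, -0.0, 1.441]
wrist_force: [0.6, -0.6, -0.2]
width: 0.0939
```

>>> move_arm(increments=[[[1, 0.28, 0.03, 0, 0, 0, 0], [1, 0.56, 0.06, 0, 0, 0, 0], [1, 0.84, 0.09, 0.2, 0, 0, 0], [1, 0.84, 0.09, 0.2, 0, 0, 0], [1, 0.84, 0.09, 0.2, 0, 0, 0]]])

```text
time: 21.52
tool_pos: [0.5895, 0.0901, 0.3378]
ee_rot: [-3.139, 0.001, 1.444]
wrist_force: [0.7, -1.1, 0.2]
width: 0.0938
```

```bash
python3 - <<'E'
from path import *
p,R=st(); a,d,q=snap("wrist",12)
W=world(d,q)
for nm,cx,cy in (("green",.59,.09),("amber",.475,.078)):
    m=(W[...,2]>.09)&(W[...,2]<.1)&(np.hypot(W[...,0]-cx,W[...,1]-cy)<.04)
    b=np.percentile(W[m],[1,99],axis=0); print(nm,m.sum(),b.mean(0).round(4),(b[1]-b[0]).round(3))
plan(p,R,[.590,.09,.26],Ro.from_euler("xyz",[np.pi,0,np.radians(82.5)]))
E
```

```text
{'time': 21.5167, 'joint_positions': [0.0569, 0.2122, 1.3618, -0.0009, 1.5699, 0.1841], 'tool_pos': [0.5895, 0.0901, 0.3378], 'ee_rot': [-3.1395, 0.0013, 1.4436], 'width': 0.0938, 'wrist_force': [0.6567, -1.0902, 0.2019]}
green 1244 [0.5903 0.0876 0.0936] [0.028 0.028 0.005]
amber 1206 [0.4723 0.0752 0.0933] [0.029 0.028 0.006]
shift [0.    0.007 0.778] turn [-0.0013  0.0009  0.0024]
```

View pics/wrist12.png

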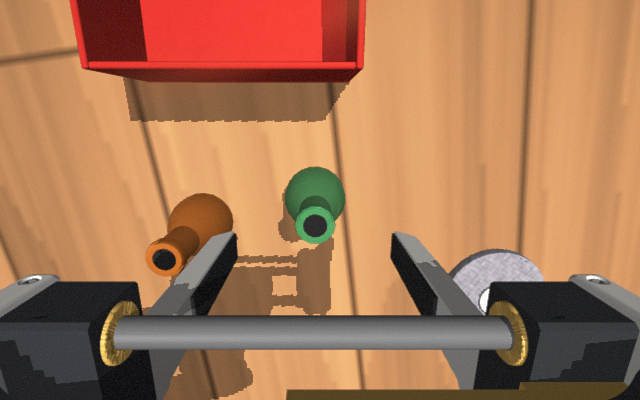

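The green lip at (315,225) is centred. Descending, gripping and lifting.

>>> move_arm(increments=[[[1, 0, 0.01, 0.3, 0, 0, 0], [1, 0, 0.01, 0.6, 0, 0, 0], [1, 0, 0.01, 0.75, 0, 0, 0], [1, 0, 0.01, 0.78, 0, 0, 0], [1, 0, 0.01, 0.78, 0, 0, 0]]])

```text
time: 21.98
tool_pos: [0.5909, 0.0875, 0.2621]
ee_rot: [3.14, 0.001, 1.439]
wrist_force: [-0.2, 0.4, -0.2]
width: 0.0943
```

>>> move_arm(increments=[[[0, 0, 0, 0, 0, 0, 0], [0, 0, 0, 0, 0, 0, 0], [0, 0, 0, 0, 0, 0, 0], [0, 0, 0, 0, 0, 0, 0], [0, 0, 0, 0, 0, 0, 0], [0, 0, 0, 0, 0, 0, 0], [0, 0, 0, 0, 0, 0, 0], [0, 0, 0, 0, 0, 0, 0]]])

```text
time: 22.65
tool_pos: [0.5912, 0.0888, 0.2632]
ee_rot: [3.138, -0.0, 1.441]
wrist_force: [0.5, 0.4, -0.0]
width: 0.0439
```

>>> move_arm(increments=[[[0, 0, 0, -0.2, 0, 0, 0], [0, 0, 0, -0.5, 0, 0, 0], [0, 0, 0, -0.8, 0, 0, 0], [0, 0, 0, -1, 0, 0, 0], [0, 0, 0, -1, 0, 0, 0]]])

```text
time: 23.07
tool_pos: [0.5916, 0.0889, 0.3696]
ee_rot: [3.127, -0.002, 1.441]
wrist_force: [0.1, -0.0, 1.4]
width: 0.011
```

```bash
python3 - <<'E'
from path import *
p,R=st(); a,d,q=snap("side",13); cv2.imwrite("pics/c13.png",cv2.resize(a[100:350,180:480],(600,500)))
plan(p,R,[.5604,.3416,.385],R)
E
```

```text
{'time': 23.0667, 'joint_positions': [0.0545, 0.1987, 1.3146, -0.0005, 1.6138, 0.1842], 'tool_pos': [0.5916, 0.0889, 0.3696], 'ee_rot': [3.1272, -0.0022, 1.4411], 'width': 0.011, 'wrist_force': [0.0591, -0.0124, 1.4403]}
shift [ 2.466 -0.634 -0.158] turn [0. 0. 0.]
```

View pics/c13.png

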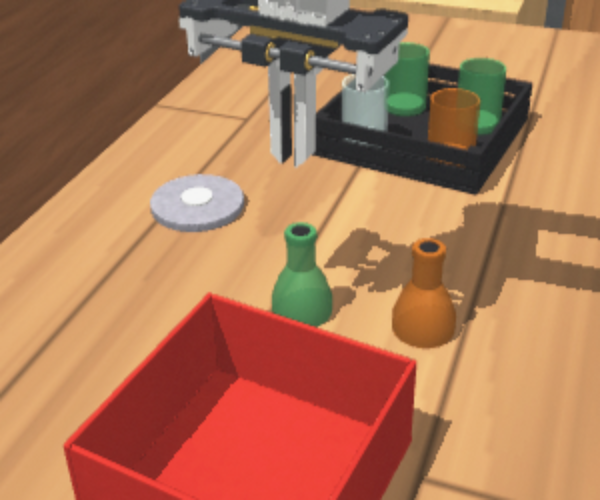

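The fingers hadn't reached the neck before I lifted, because they close at only about 75 mm/s. The neck is still standing at (300,275) in the picture. Reopening and trying again.

>>> move_arm(increments=[[[0.7, 0, 0, 0.1, 0, 0, 0], [0.7, 0, 0, 0.2, 0, 0, 0], [0.7, 0, 0, 0.3, 0, 0, 0], [0.7, 0, 0, 0.3, 0, 0, 0], [0.7, 0, 0, 0.3, 0, 0, 0], [0.7, 0, 0, 0.3, 0, 0, 0], [0.7, 0, 0, 0.3, 0, 0, 0], [0.7, 0, 0, 0.3, 0, 0, 0]]])

```text
time: 23.78
tool_pos: [0.5911, 0.0888, 0.3338]
ee_rot: [3.137, -0.0, 1.441]
wrist_force: [0.2, -0.4, 0.1]
width: 0.0567
```

```bash
python3 - <<'E'
from path import *
p,R=st(); a,d,q=snap("wrist",14)
W=world(d,q)
for nm,cx,cy in (("green",.59,.09),("amber",.475,.078)):
    m=(W[...,2]>.09)&(W[...,2]<.1)&(np.hypot(W[...,0]-cx,W[...,1]-cy)<.04)
    b=np.percentile(W[m],[1,99],axis=0); print(nm,m.sum(),b.mean(0).round(4),(b[1]-b[0]).round(3))
plan(p,R,[.590,.0885,.259],Ro.from_euler("xyz",[np.pi,0,np.radians(82.5)]))
E
```

```text
{'time': 23.7833, 'joint_positions': [0.0543, 0.2147, 1.3668, -0.0005, 1.5553, 0.1842], 'tool_pos': [0.5911, 0.0888, 0.3338], 'ee_rot': [3.1368, -0.0004, 1.4409], 'width': 0.0567, 'wrist_force': [0.2326, -0.3662, 0.0645]}
green 1298 [0.5904 0.0876 0.0936] [0.028 0.028 0.005]
amber 1256 [0.4724 0.0752 0.0933] [0.029 0.028 0.006]
shift [-0.004 -0.014  0.748] turn [ 0.003  -0.0002  0.0006]
```

The neck hasn't moved and the opening is about 60 mm. Descending, then closing for longer.

>>> move_arm(increments=[[[0.7, 0, -0.01, 0.25, 0, 0, 0], [0.7, 0, -0.01, 0.5, 0, 0, 0], [0.7, 0, -0.01, 0.7, 0, 0, 0], [0.7, 0, -0.01, 0.75, 0, 0, 0], [0.7, 0, -0.01, 0.75, 0, 0, 0]]])

```text
time: 24.25
tool_pos: [0.5897, 0.0888, 0.2564]
ee_rot: [-3.141, 0.001, 1.441]
wrist_force: [0.4, -1.2, -0.9]
width: 0.0658
```

>>> move_arm(increments=[[[0, 0, 0, 0, 0, 0, 0], [0, 0, 0, 0, 0, 0, 0], [0, 0, 0, 0, 0, 0, 0], [0, 0, 0, 0, 0, 0, 0], [0, 0, 0, 0, 0, 0, 0], [0, 0, 0, 0, 0, 0, 0], [0, 0, 0, 0, 0, 0, 0], [0, 0, 0, 0, 0, 0, 0]]])

```text
time: 24.92
tool_pos: [0.5904, 0.0889, 0.2589]
ee_rot: [3.137, -0.0, 1.441]
wrist_force: [0.1, 1.1, 3.1]
width: 0.0295
```

```bash
python3 - <<'E'
from path import *
p,R=st()
E
```

```text
{'time': 24.9167, 'joint_positions': [0.0546, 0.2596, 1.4654, -0.0005, 1.4121, 0.1845], 'tool_pos': [0.5904, 0.0889, 0.2589], 'ee_rot': [3.137, -0.0004, 1.441], 'width': 0.0295, 'wrist_force': [0.0832, 1.123, 3.0528]}
```

>>> move_arm(increments=[[[0, 0, 0, 0, 0, 0, 0], [0, 0, 0, 0, 0, 0, 0], [0, 0, 0, -0.2, 0, 0, 0], [0, 0, 0, -0.5, 0, 0, 0], [0, 0, 0, -0.8, 0, 0, 0], [0, 0, 0, -1, 0, 0, 0], [0, 0, 0, -1, 0, 0, 0]]])

```text
time: 25.5
tool_pos: [0.5907, 0.0889, 0.3635]
ee_rot: [3.128, -0.002, 1.441]
wrist_force: [0.6, -1.0, -0.3]
width: 0.0299
```

```bash
python3 - <<'E'
from path import *
p,R=st(); a,d,q=snap("side",15); cv2.imwrite("pics/c15.png",cv2.resize(a[100:350,180:480],(600,500)))
plan(p,R,[.5604,.3416,.390],Ro.from_euler("xyz",[np.pi,0,np.radians(82.5)]))
E
```

```text
{'time': 25.5, 'joint_positions': [0.0546, 0.1991, 1.3261, -0.0005, 1.6031, 0.1846], 'tool_pos': [0.5907, 0.0889, 0.3635], 'ee_rot': [3.1284, -0.0019, 1.4409], 'width': 0.0299, 'wrist_force': [0.5577, -0.989, -0.2549]}
shift [ 2.467 -0.624 -0.268] turn [ 0.0084 -0.0012  0.0006]
```

View pics/c15.png

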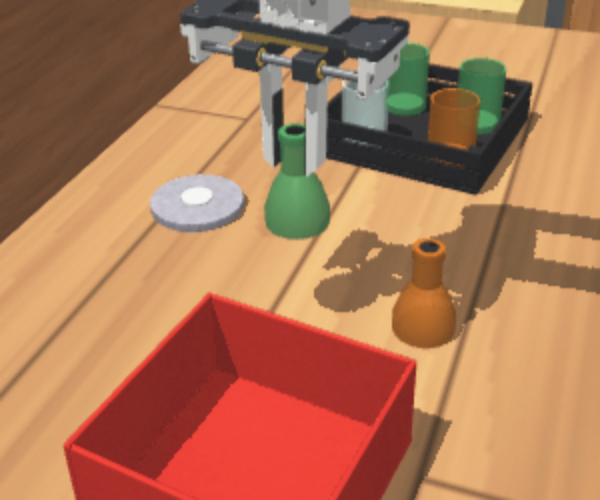

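The green neck is held upright at (297,190). Raising it and carrying it over the bin.

>>> move_arm(increments=[[[0, 0.2, -0.05, -0.2, 0, 0, 0], [0, 0.5, -0.13, -0.4, 0, 0, 0], [0, 0.82, -0.21, -0.4, 0, 0, 0]]])

```text
time: 25.8
tool_pos: [0.5799, 0.1729, 0.3994]
ee_rot: [3.135, -0.001, 1.438]
wrist_force: [0.8, 1.0, -0.2]
width: 0.0292
```

>>> move_arm(increments=[[[0, 0.28, -0.07, 0, 0, 0, 0], [0, 0.56, -0.14, 0, 0, 0, 0], [0, 0.82, -0.21, 0, 0, 0, 0]]])

```text
time: 26.05
tool_pos: [0.5689, 0.2585, 0.3943]
ee_rot: [-3.14, 0.002, 1.441]
wrist_force: [-0.5, -0.1, -0.9]
width: 0.0293
```

>>> move_arm(increments=[[[0, 0.28, -0.07, 0, 0, 0, 0], [0, 0.56, -0.14, 0, 0, 0, 0], [0, 0.8, -0.21, 0, 0, 0, 0], [0, 0.82, -0.21, 0, 0, 0, 0], [0, 0.82, -0.21, 0.2, 0, 0, 0], [0, 0.82, -0.21, 0.4, 0, 0, 0], [0, 0.82, -0.21, 0.4, 0, 0, 0], [0, 0.82, -0.21, 0.4, 0, 0, 0]]])

```text
time: 26.72
tool_pos: [0.5591, 0.3403, 0.354]
ee_rot: [-3.139, 0.004, 1.44]
wrist_force: [-0.5, -0.0, -1.3]
width: 0.0297
```

```bash
python3 - <<'E'
from path import *
p,R=st(); a,d,q=snap("wrist",16); b,_,_=snap("scene",16); cv2.imwrite("pics/c16.png",np.hstack([cv2.resize(a,(400,250)),cv2.resize(b[100:325,280:640],(400,250))]))
plan(p,R,[.5604,.3416,.270],R)
E
```

```text
{'time': 26.7167, 'joint_positions': [0.4606, 0.3356, 1.1763, -0.0022, 1.6341, 0.5909], 'tool_pos': [0.5591, 0.3403, 0.354], 'ee_rot': [-3.1391, 0.0043, 1.4404], 'width': 0.0297, 'wrist_force': [-0.4944, -0.0069, -1.2595]}
shift [0.019 0.013 0.84 ] turn [0. 0. 0.]
```

View pics/c16.png

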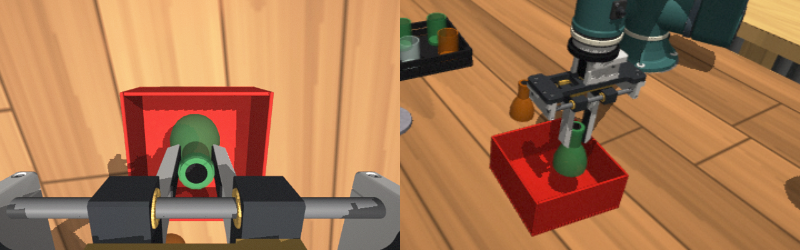

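>>> move_arm(increments=[[[0, 0.02, 0.01, 0.3, 0, 0, 0], [0, 0.02, 0.01, 0.6, 0, 0, 0], [0, 0.02, 0.01, 0.78, 0, 0, 0], [0, 0.02, 0.01, 0.84, 0, 0, 0], [0, 0.02, 0.01, 0.86, 0, 0, 0], [0, 0.02, 0.01, 0.87, 0, 0, 0], [0, 0.02, 0.01, 0.87, 0, 0, 0]]])

```text
time: 27.4
tool_pos: [0.5615, 0.343, 0.2734]
ee_rot: [3.135, -0.002, 1.441]
wrist_force: [0.2, 0.8, -1.3]
width: 0.0299
```

>>> move_arm(increments=[[[0, 0, 0, 0.01, 0, 0, 0], [0, 0, 0, 0.02, 0, 0, 0], [0, 0, 0, 0.03, 0, 0, 0]]])

```text
time: 27.65
tool_pos: [0.5611, 0.3429, 0.2693]
ee_rot: [3.136, -0.001, 1.441]
wrist_force: [-0.4, -0.0, -0.8]
width: 0.0297
```

>>> move_arm(increments=[[[0, 0, 0, 0.01, 0, 0, 0], [0, 0, 0, 0.02, 0, 0, 0], [0, 0, 0, 0.03, 0, 0, 0], [0, 0, 0, 0.035, 0, 0, 0], [0, 0, 0, 0.035, 0, 0, 0]]])

```text
time: 28.07
tool_pos: [0.5608, 0.3428, 0.2642]
ee_rot: [3.138, 0.0, 1.441]
wrist_force: [0.3, -1.2, -0.5]
width: 0.0298
```

>>> move_arm(increments=[[[0, 0, 0, 0.01, 0, 0, 0], [0, 0, 0, 0.015, 0, 0, 0], [0, 0, 0, 0.015, 0, 0, 0]]])

```text
time: 28.32
tool_pos: [0.5609, 0.343, 0.2639]
ee_rot: [3.137, -0.001, 1.441]
wrist_force: [-1.7, 0.2, 2.8]
width: 0.0298
```

>>> move_arm(increments=[[[0.75, 0, 0, 0, 0, 0, 0], [0.75, 0, 0, 0, 0, 0, 0], [0.75, 0, 0, 0, 0, 0, 0], [0.75, 0, 0, 0, 0, 0, 0], [0.75, 0, 0, 0, 0, 0, 0], [0.75, 0, 0, 0, 0, 0, 0], [0.75, 0, 0, 0, 0, 0, 0], [0.75, 0, 0, 0, 0, 0, 0]]])

```text
time: 28.98
tool_pos: [0.5609, 0.3428, 0.2629]
ee_rot: [3.138, -0.0, 1.441]
wrist_force: [0.8, -0.3, 0.8]
width: 0.0703
```

>>> move_arm(increments=[[[0.75, 0, 0, -0.25, 0, 0, 0], [0.75, 0, 0, -0.6, 0, 0, 0], [0.75, 0, 0, -1, 0, 0, 0], [0.75, 0, 0, -1, 0, 0, 0]]])

```text
time: 29.32
tool_pos: [0.5613, 0.3433, 0.3737]
ee_rot: [3.124, -0.01, 1.441]
wrist_force: [0.3, 0.9, 1.6]
width: 0.0702
```

```bash
python3 - <<'E'
from path import *
p,R=st(); a,d,q=snap("side",17); cv2.imwrite("pics/c17.png",cv2.resize(a[100:400,180:540],(600,500)))
plan(p,R,[.473,.0775,p[2]],R)
E
```

```text
{'time': 29.3167, 'joint_positions': [0.4632, 0.3297, 1.1452, -0.0018, 1.6467, 0.5929], 'tool_pos': [0.5613, 0.3433, 0.3737], 'ee_rot': [3.1239, -0.0097, 1.4411], 'width': 0.0702, 'wrist_force': [0.3275, 0.8668, 1.5516]}
shift [-2.75  -0.531 -0.036] turn [0. 0. 0.]
```

View pics/c17.png

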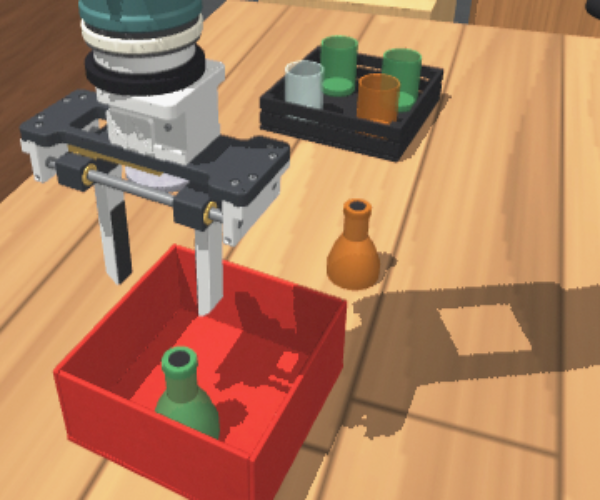

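The green neck stands in the bin at (185,400). Now the amber neck.

>>> move_arm(increments=[[[0.75, -0.28, -0.06, 0, 0, 0, 0], [0.75, -0.6, -0.12, 0, 0, 0, 0], [0.75, -0.92, -0.18, 0, 0, 0, 0]]])

```text
time: 29.62
tool_pos: [0.5301, 0.2534, 0.3613]
ee_rot: [3.14, 0.001, 1.442]
wrist_force: [0.3, -0.2, 0.9]
width: 0.0705
```

>>> move_arm(increments=[[[0.75, -0.3, -0.06, 0, 0, 0, 0], [0.75, -0.6, -0.12, 0, 0, 0, 0], [0.75, -0.92, -0.18, 0, 0, 0, 0]]])

```text
time: 29.87
tool_pos: [0.5001, 0.1639, 0.3615]
ee_rot: [3.14, 0.0, 1.442]
wrist_force: [0.3, -0.8, 0.4]
width: 0.0702
```

>>> move_arm(increments=[[[0.75, -0.3, -0.06, 0, 0, 0, 0], [0.75, -0.6, -0.12, 0, 0, 0, 0], [0.75, -0.91, -0.17, 0.15, 0, 0, 0], [0.75, -0.91, -0.17, 0.25, 0, 0, 0], [0.75, -0.91, -0.17, 0.25, 0, 0, 0], [0.75, -0.91, -0.17, 0.25, 0, 0, 0]]])

```text
time: 30.37
tool_pos: [0.4722, 0.0772, 0.3365]
ee_rot: [3.14, -0.0, 1.441]
wrist_force: [0.5, -0.2, 1.2]
width: 0.0706
```

```bash
python3 - <<'E'
from path import *
p,R=st(); a,d,q=snap("wrist",18)
W=world(d,q)
for nm,cx,cy in (("amber",.473,.077),):
    m=(W[...,2]>.09)&(W[...,2]<.1)&(np.hypot(W[...,0]-cx,W[...,1]-cy)<.04)
    b=np.percentile(W[m],[1,99],axis=0); print(nm,m.sum(),b.mean(0).round(4),(b[1]-b[0]).round(3))
plan(p,R,[.4725,.0765,.259],Ro.from_euler("xyz",[np.pi,0,np.radians(82.5)]))
E
```

```text
{'time': 30.3667, 'joint_positions': [0.0435, -0.0494, 1.6451, 0.0003, 1.5448, 0.1737], 'tool_pos': [0.4722, 0.0772, 0.3365], 'ee_rot': [3.1405, -0.0005, 1.4406], 'width': 0.0706, 'wrist_force': [0.5422, -0.2101, 1.1873]}
amber 1258 [0.4716 0.075  0.0935] [0.028 0.028 0.005]
shift [-0.007  0.003  0.775] turn [ 0.0007 -0.0003  0.0004]
```

View pics/wrist18.png

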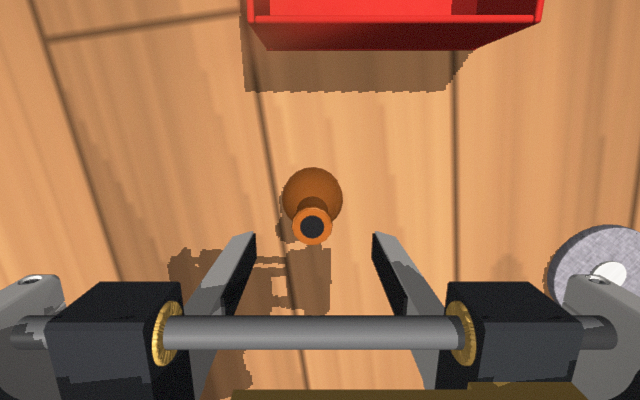

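The amber lip at (312,226) is centred between the jaws. Descending, gripping and lifting.

>>> move_arm(increments=[[[0.75, 0, 0, 0.25, 0, 0, 0], [0.75, 0, 0, 0.55, 0, 0, 0], [0.75, 0, 0, 0.73, 0, 0, 0], [0.75, 0, 0, 0.77, 0, 0, 0], [0.75, 0, 0, 0.77, 0, 0, 0]]])

```text
time: 30.83
tool_pos: [0.4727, 0.078, 0.2597]
ee_rot: [3.141, 0.0, 1.443]
wrist_force: [-0.7, 0.7, 0.5]
width: 0.0706
```

>>> move_arm(increments=[[[0, 0, 0, 0, 0, 0, 0], [0, 0, 0, 0, 0, 0, 0], [0, 0, 0, 0, 0, 0, 0], [0, 0, 0, 0, 0, 0, 0], [0, 0, 0, 0, 0, 0, 0], [0, 0, 0, 0, 0, 0, 0], [0, 0, 0, 0, 0, 0, 0], [0, 0, 0, 0, 0, 0, 0]]])

```text
time: 31.5
tool_pos: [0.4727, 0.077, 0.2612]
ee_rot: [3.138, -0.0, 1.441]
wrist_force: [-0.7, -0.5, 1.9]
width: 0.0292
```

>>> move_arm(increments=[[[0, 0, 0, 0, 0, 0, 0], [0, 0, 0, 0, 0, 0, 0], [0, 0, 0, 0, 0, 0, 0]]])

```text
time: 31.75
tool_pos: [0.4728, 0.077, 0.2611]
ee_rot: [3.138, -0.0, 1.441]
wrist_force: [-0.7, 0.6, 3.3]
width: 0.0297
```

>>> move_arm(increments=[[[0, 0, 0, -0.2, 0, 0, 0], [0, 0, 0, -0.5, 0, 0, 0], [0, 0, 0, -0.8, 0, 0, 0], [0, 0, 0, -1, 0, 0, 0], [0, 0, 0, -1, 0, 0, 0]]])

```text
time: 32.17
tool_pos: [0.4733, 0.077, 0.3655]
ee_rot: [3.129, -0.002, 1.441]
wrist_force: [0.6, -0.2, -1.1]
width: 0.0295
```

```bash
python3 - <<'E'
from path import *
p,R=st(); plan(p,R,[.5496,.2584,.40],Ro.from_euler("xyz",[np.pi,0,np.radians(82.5)]))
a,d,q=snap("side",19); cv2.imwrite("pics/c19.png",cv2.resize(a[100:350,240:540],(600,500)))
E
```

```text
{'time': 32.1667, 'joint_positions': [0.0432, -0.0639, 1.601, -0.0005, 1.5914, 0.1731], 'tool_pos': [0.4733, 0.077, 0.3655], 'ee_rot': [3.1285, -0.0018, 1.4408], 'width': 0.0295, 'wrist_force': [0.5564, -0.1764, -1.0967]}
shift [ 1.898  0.526 -0.335] turn [ 0.0083 -0.0011  0.0006]
```

View pics/c19.png

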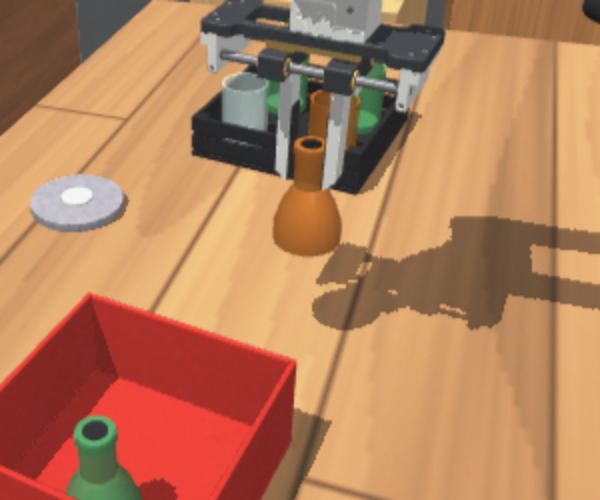

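The amber neck is held at (308,205). Carrying it to the free half of the bin.

>>> move_arm(increments=[[[0, 0.1, 0.03, -0.2, 0, 0, 0], [0, 0.4, 0.11, -0.4, 0, 0, 0], [0, 0.7, 0.19, -0.4, 0, 0, 0], [0, 0.95, 0.26, -0.4, 0, 0, 0]]])

```text
time: 32.55
tool_pos: [0.5108, 0.1691, 0.3995]
ee_rot: [3.139, -0.0, 1.441]
wrist_force: [0.5, 0.3, -1.6]
width: 0.0297
```

>>> move_arm(increments=[[[0, 0.3, 0.08, 0, 0, 0, 0], [0, 0.6, 0.17, 0, 0, 0, 0], [0, 0.9, 0.26, 0, 0, 0, 0], [0, 0.95, 0.26, 0, 0, 0, 0], [0, 0.95, 0.26, 0.2, 0, 0, 0], [0, 0.95, 0.26, 0.4, 0, 0, 0], [0, 0.95, 0.26, 0.4, 0, 0, 0], [0, 0.95, 0.26, 0.4, 0, 0, 0]]])

```text
time: 33.22
tool_pos: [0.548, 0.2582, 0.3572]
ee_rot: [-3.139, 0.003, 1.441]
wrist_force: [-0.4, 0.3, -0.3]
width: 0.0295
```

```bash
python3 - <<'E'
from path import *
p,R=st(); a,d,q=snap("wrist",20); b,_,_=snap("side",20); cv2.imwrite("pics/c20.png",np.hstack([cv2.resize(a,(400,250)),cv2.resize(b[150:400,180:580],(400,250))]))
plan(p,R,[.5496,.2584,.268],R)
E
```

```text
{'time': 33.2167, 'joint_positions': [0.3471, 0.2257, 1.307, -0.0018, 1.613, 0.4772], 'tool_pos': [0.548, 0.2582, 0.3572], 'ee_rot': [-3.1387, 0.0035, 1.4406], 'width': 0.0295, 'wrist_force': [-0.3691, 0.332, -0.2804]}
shift [0.008 0.018 0.892] turn [0. 0. 0.]
```

View pics/c20.png

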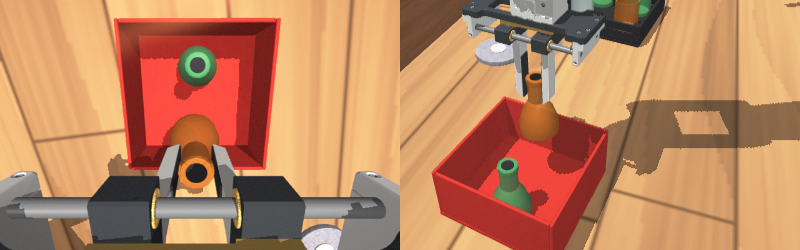

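>>> move_arm(increments=[[[0, 0.01, 0.01, 0.3, 0, 0, 0], [0, 0.01, 0.01, 0.6, 0, 0, 0], [0, 0.01, 0.01, 0.78, 0, 0, 0], [0, 0.01, 0.01, 0.84, 0, 0, 0], [0, 0.01, 0.01, 0.87, 0, 0, 0], [0, 0.01, 0.01, 0.88, 0, 0, 0], [0, 0.01, 0.01, 0.88, 0, 0, 0]]])

```text
time: 33.9
tool_pos: [0.5506, 0.2596, 0.2751]
ee_rot: [3.135, -0.002, 1.441]
wrist_force: [0.6, -0.4, -0.8]
width: 0.0294
```

>>> move_arm(increments=[[[0, 0, 0, 0.01, 0, 0, 0], [0, 0, 0, 0.02, 0, 0, 0], [0, 0, 0, 0.03, 0, 0, 0], [0, 0, 0, 0.03, 0, 0, 0]]])

```text
time: 34.23
tool_pos: [0.55, 0.2595, 0.2704]
ee_rot: [3.137, -0.0, 1.441]
wrist_force: [-1.1, -0.8, -0.6]
width: 0.0298
```

>>> move_arm(increments=[[[0, 0, 0, 0.01, 0, 0, 0], [0, 0, 0, 0.02, 0, 0, 0], [0, 0, 0, 0.02, 0, 0, 0]]])

```text
time: 34.48
tool_pos: [0.5499, 0.2595, 0.2677]
ee_rot: [3.138, 0.0, 1.441]
wrist_force: [-0.7, -0.2, -1.2]
width: 0.0296
```

>>> move_arm(increments=[[[0, 0, 0, 0.01, 0, 0, 0], [0, 0, 0, 0.02, 0, 0, 0], [0, 0, 0, 0.025, 0, 0, 0], [0, 0, 0, 0.025, 0, 0, 0]]])

```text
time: 34.82
tool_pos: [0.55, 0.2596, 0.2662]
ee_rot: [3.137, -0.001, 1.441]
wrist_force: [-0.9, 0.1, 1.7]
width: 0.0294
```

>>> move_arm(increments=[[[0.75, 0, 0, 0, 0, 0, 0], [0.75, 0, 0, 0, 0, 0, 0], [0.75, 0, 0, 0, 0, 0, 0], [0.75, 0, 0, 0, 0, 0, 0], [0.75, 0, 0, 0, 0, 0, 0], [0.75, 0, 0, 0, 0, 0, 0], [0.75, 0, 0, 0, 0, 0, 0], [0.75, 0, 0, 0, 0, 0, 0]]])

```text
time: 35.48
tool_pos: [0.55, 0.2595, 0.2654]
ee_rot: [3.138, -0.0, 1.441]
wrist_force: [-0.1, -0.1, 0.6]
width: 0.0701
```

>>> move_arm(increments=[[[0.75, 0, 0, -0.25, 0, 0, 0], [0.75, 0, 0, -0.6, 0, 0, 0], [0.75, 0, 0, -1, 0, 0, 0], [0.75, 0, 0, -1, 0, 0, 0]]])

```text
time: 35.82
tool_pos: [0.5506, 0.26, 0.3756]
ee_rot: [3.123, -0.008, 1.441]
wrist_force: [0.7, 0.2, 2.0]
width: 0.0704
```

>>> move_arm(increments=[[[0.75, -0.3, 0, -0.2, 0, 0, 0], [0.75, -0.6, 0, -0.4, 0, 0, 0], [0.75, -1, 0, -0.5, 0, 0, 0], [0.75, -1, 0, -0.5, 0, 0, 0], [0.75, -1, 0, -0.5, 0, 0, 0], [0.75, -1, 0, -0.5, 0, 0, 0]]])

```text
time: 36.32
tool_pos: [0.5365, 0.1605, 0.4152]
ee_rot: [3.138, -0.001, 1.44]
wrist_force: [0.5, -0.2, -1.0]
width: 0.0702
```

```bash
python3 - <<'E'
from path import *
p,R=st()
ims=[]
for n in ("scene","side"):
    a,d,q=snap(n,21); ims.append(a); W=world(d,q); hsv=cv2.cvtColor(a,cv2.COLOR_BGR2HSV)
    for nm,cx,cy,r in (("tum_green",.497,-.343,.045),("tum_amber",.5105,-.24,.045),("fin1",.625,-.25,.045),("fin2",.606,-.358,.045),("neck_g",.561,.343,.04),("neck_a",.55,.2595,.04)):
        m=(W[...,2]>.07)&(W[...,2]<.11)&(np.hypot(W[...,0]-cx,W[...,1]-cy)<r)
        if nm[0]=="n": m&=hsv[...,0]>4
        if m.sum()>20:
            b=np.percentile(W[m],[1,99],axis=0); print(n,nm,m.sum(),b.mean(0)[:2].round(4),"top",b[1,2].round(3))
    m=(W[...,2]>.008)&(W[...,2]<.016)&(hsv[...,1]<60)&(W[...,0]>.68)&(W[...,0]<.9)&(abs(W[...,1])<.2)
    print("disc",cv2.minEnclosingCircle((W[m][:,:2]*1000).astype(np.float32)))
cv2.imwrite("pics/c21.png",np.hstack([cv2.resize(ims[0][80:330,220:520],(400,333)),cv2.resize(ims[1][80:400,200:520],(333,333))]))
E
```

```text
{'time': 36.3167, 'joint_positions': [0.1895, 0.1066, 1.3291, -0.0002, 1.7024, 0.3198], 'tool_pos': [0.5365, 0.1605, 0.4152], 'ee_rot': [3.1382, -0.0009, 1.4404], 'width': 0.0702, 'wrist_force': [0.4844, -0.2358, -0.9986]}
scene tum_green 197 [ 0.4987 -0.344 ] top 0.093
scene tum_amber 227 [ 0.514  -0.2394] top 0.093
scene fin1 240 [ 0.6295 -0.2513] top 0.092
scene fin2 206 [ 0.6052 -0.366 ] top 0.092
scene neck_g 245 [0.562  0.3424] top 0.103
scene neck_a 219 [0.5506 0.2589] top 0.102
disc ((771.930908203125, -47.99815368652344), 56.80778121948242)
side tum_green 321 [ 0.4964 -0.3422] top 0.091
side tum_amber 374 [ 0.5106 -0.2381] top 0.091
side fin1 206 [ 0.6347 -0.25  ] top 0.091
side neck_g 541 [0.5594 0.344 ] top 0.101
side neck_a 444 [0.5477 0.2602] top 0.101
disc ((771.5142822265625, -48.350250244140625), 56.75966262817383)
```

View pics/c21.png

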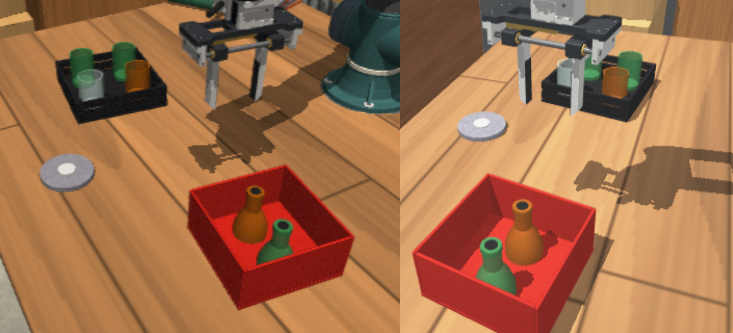

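Both necks stand in the bin, all the crate glasses are upright (tops about .092), and the disc hasn't moved. One quick before/after comparison of the finished glasses, then I'll hand in.

```bash
python3 - <<'E'
from h import *
for i in (0,21):
    a,d,q=load("scene",i); W=world(d,q)
    for nm,cx,cy in (("fin1",.625,-.25),("fin2",.606,-.358)):
        m=(W[...,2]>.07)&(W[...,2]<.1)&(np.hypot(W[...,0]-cx,W[...,1]-cy)<.042); ys,xs=np.nonzero(m); print(i,nm,m.sum(),xs.min(),xs.max(),ys.min(),ys.max())
from bench import robot
print(robot.close_job())
E
```

```text
0 fin1 239 278 297 132 147
0 fin2 206 272 289 116 129
21 fin1 240 278 297 132 147
21 fin2 205 272 289 116 129
the job is handed in; nothing more can be done
None
```

I finished the whole sort and handed the job in at about 36 s of the 72 s allowed. `close_job()` gives no verdict, so the results below come from my own last camera checks.

**Tumblers:** I placed the standing green tumbler straight into the crate. I righted the fallen amber one on the bench, gripped it again from above, then placed it in the crate. Both were lowered until the wrist force showed light contact, about 4–7 N. They now stand upright near (.498, -.343) and (.512, -.239), rims about 92 mm above the bench.

**Bottle necks:** Both stand inside the red bin, 84 mm apart, tops about 102 mm above the bench.

**Bystanders:** The finished glasses cover the same pixel ranges before and after. The polishing disc stayed within about 2 mm, which is the calibration error.

**What went wrong or disagreed:**
- My first try at the green neck missed because the fingers had not finished closing. The neck did not move, and the second try worked.
- The bench contact while righting the amber tumbler reached about 12 N, firmer than the crate placements.
- The two cameras differ by up to about 5 mm in x on the clear finished glass. The final check of the other finished glass (`finished_2`) is from the scene camera only.

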